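# Slide a well plate under the low scanner bridge

### The arm

A 6-joint arm with a two-finger parallel gripper is mounted at the origin on a cart in front of the work surface, level with it; the furniture and walls round the work are solid. World frame = base frame: x ahead of the robot, y to its left, z up, the work surface at z = 0. Lengths are in m, angles in degrees, forces in N, time in s.
With the tool pointing down it reaches from about 0.3 to 0.75 m from the base axis. Payload 8.5 kg.
Tool frame: the origin (TCP) lies midway between the tips of the shut fingers; the grasp point (between the pads) lies env.tcp_to_grasp behind it (env.tcp_to_grasp is the distance from the TCP to the grasp point, in m); z points along the fingers, y is the direction in which the jaws open and shut (so a half turn about z gives the same grasp; the last joint's range is limited). The gripper opens to 85 mm and grips with 20 to 120 N. Pads are 22 mm wide; open, the fingers measure 114 mm over their backs; the gripper's body (76 mm by 85 mm) begins 54 mm behind the grasp point. The pads swing forward as they close: fully open they stand 13 mm farther back than shut.
Start: joints at [64.784, 21.807, 74.336, -0, 83.858, -12.336], TCP at [0.123, 0.536, 0.208] pointing down, gripper open.
Joint ranges: [-178.18, 178.18], [-50.72, 133.34], [12.68, 142.11], [-81.47, 261.47], [9.98, 163.14], [-165.26, 165.26]. Speed limits (degrees/s): [136.94, 136.94, 180, 180, 180, 180].

### API

Orientations are given as a 3x3 rotation matrix whose columns are the frame's x, y, z axes.
In Python, from rig import readout, imaging, job, env gives the robot as it stands.
- The arm moves only by the tool move_arm, never from a script. Its argument "motion" is a list of rows, each a list of 3 entries, a list of its own where there are three numbers: the shift along the tool's x, y, z normalised to -1 to 1, where 1 is 0.02 m, then the turn, a rotation vector about the tool's x, y, z normalised to -1 to 1, where 1 is 120 degrees, then the gripper command: -1 is shut, 1 is fully open, values between are in proportion. In form: [[[tx, ty, tz], [rx, ry, rz], claw], ...]. A call has 1 to 12 rows; each row shifts and turns the pose as measured when the row begins, along the tool's axes as they then stand; what a row does not reach is not made up. A row lasts 1/12 s, in which the tool goes at most 41.7 mm and 7.16 degrees, less where a joint would pass 70% of its speed; a pose out of reach is approached as far as the arm can. A call with a number of a shift or a turn outside -1 to 1 is refused whole. A call with a gripper value outside its range is refused whole. The fingers move at their own pace and stop on an object; "squeeze" is the grip in N (left out, the last holds). Time passes only in rows, so rows that do not move let the fingers close. It gives the time, the measured TCP pose, the force and the opening at its end, in the units of the state.
- readout.observe(): the state, without advancing time (a new reading comes with each control period).
- imaging.get_image(name): name is "side" or "top"; returns a dict with "img" (384x512x3 uint8, blue, green, red), "fov_y" (degrees; the focal length in pixels is half the picture's height over the tangent of half this angle, whatever the lens; pixels are square), "cx", "cy" (the principal point, pixels), "eye" and "orientation" of the camera in the world. Camera axes: x right, y up, looking along -z (the intrinsics and any distortion apply to the point x, -y, -z); pixel columns grow to the right and rows downward; lengths in m; the calibration is good to about 2 mm. A picture is of the moment at which its call begins. There is no depth.
- job.close_job(): hands the job in, once; it reports no verdict.
The state is a dict: "time_s": time; "q": joint angles; "qvel": joint speeds; "joint_efforts": joint torques, N m; "position": TCP position; "tool_rot": TCP orientation; "ft_force": force on the tool from outside, world axes, zero at the start; "wrist_torque": the same for the moment, N m; "grip_width": finger opening in m.
Only numpy, scipy, OpenCV 4.12 (cv2) and the standard library are available. Lean on these libraries where they do the work, as an engineer would, in place of code of your own. Each camera call takes 0.05 s, during which the arm holds its last target.

### The job

Push the clear well plate along the worktop, in between the blue lead-ins and under the low white scanner bridge, until its far long edge rests flush against the blue stop rail behind the beam. Only push it with the fingers: do not pick it up or let it tip, do not knock the bridge with the robot, and leave everything else where it stands.

Things in the scene. Friction and masses are not known exactly. Their poses are not given: they have to be found in the camera images.
- plate: Loose clear 96-well plate lying flat, 85 x 127 x 13 mm (own x, y, z), 40 to 90 g. Its 4 mm skirt reaches 42 mm from the middle along x, 64 mm along y; the wall above stands in 3 to 4 mm. Origin: centre of the underside. Starts 14 to 18 cm before the bridge, up to 5 cm off its middle, turned up to 0.4 rad against it. Goes in with its long (y) side across the lane; either long side may lead.
- bridge: Fixed bridge on the bare worktop (no sill). Origin: on the worktop below the beam's middle; +x is the way the plate goes in, y along the beam, z up. White beam: x -18 to +18 mm, underside 17 mm, top 41 mm up. Two aluminium legs, x -20 to +20 mm, 42 mm high, outer faces at y = +-91 mm, leave 138 mm clear width.
- mouth (a point): Middle of the bridge's entrance on the worktop, 46 mm before the beam's middle (axes as the bridge's), where the blue lead-ins, 12 mm high, begin. They flare from the legs' inner faces out to about y = +-82 mm here.
- stop (a point): Middle of the near face of the fixed, rigid blue stop rail (12 mm high), on the worktop 30 mm behind the beam's middle (axes as the bridge's). The seated plate's far long edge touches it, so its centre is then 42 mm before this point (bridge x = -12 mm) with up to 5 mm play to either side, and its near long edge stays 36 mm in front of the beam.
- petri_a: Bystander: loose lidded petri dish, 66 mm across, 16 mm high, to the right of the work; origin at the centre of its underside.
- tape: Bystander: loose roll of green tape lying flat, 66 mm across, 19 mm high, to the left of the work; origin at the centre of its underside.
- foam: Bystander: loose white foam tube rack, 128 x 78 x 38 mm, to the left of the bridge; origin at the centre of its underside.

How it is judged:
By the outcome, as a careful person would: the job done as asked, in the order asked, and still so for the second after the job is handed in, with the robot touching nothing.
It also fails if it takes over 72 s, if anything falls off the work surface, if the arm or the gripper's body presses on something with over 40 N, if the wrist force passes 120 N, or if a joint passes its speed limit or range.

## Working session

There is one attempt and no reset: what is moved stays moved. The work goes in short steps, Python scripts to look and compute and a tool call to move; the robot and the scene stay as the last step left them, time stands still between calls to the robot, and variables do not carry over. Pictures are saved under pics/ and viewed, and the job is handed in when it is done.

Besides the shell and the picture viewer there is one more tool, called after "Emit:" as name(argument=value, ...) on one line, values as JSON. move_arm: Moves the arm, as the interface text tells. Its arguments: {"type":"object","properties":{"motion":{"type":"array","items":{"type":"array"}},"squeeze":{"type":"number"}},"required":["motion"]}

```bash
ls; mkdir -p pics; python3 - <<'E'
from rig import readout, imaging, job, env
import cv2,numpy as np
s=readout.observe();print(s['time_s'],s['position'],s['tool_rot'],s['grip_width'],env.tcp_to_grasp)
for n in('top','side'):
    d=imaging.get_image(n);cv2.imwrite(f'pics/{n}0.png',d['img']);print(n,{k:v for k,v in d.items() if k!='img'})
E
```

```text
pics
0.0 [0.12245616 0.53585822 0.20780104] [[-9.74842224e-01  2.22895159e-01 -6.21480899e-04]
 [ 2.22895811e-01  9.74841365e-01 -1.33022050e-03]
 [ 3.09345578e-04 -1.43528060e-03 -9.99998922e-01]] 0.08548584559927813 0.0187
top {'fov_y': 50.07887823158604, 'cx': 250.3357016011548, 'cy': 199.39145449405765, 'eye': array([ 0.4711018 , -0.09849276,  1.45203283]), 'orientation': array([[ 0.0117623 ,  0.99639261, -0.08404414],
       [-0.99991036,  0.01225809,  0.00538552],
       [ 0.00639631,  0.08397326,  0.99644748]])}
side {'fov_y': 43.08136754155524, 'cx': 251.13637344865072, 'cy': 187.70696537944815, 'eye': array([0.50436504, 0.91175495, 0.88155258]), 'orientation': array([[-0.9972751 ,  0.05455708, -0.04965773],
       [-0.07295649, -0.629527  ,  0.7735458 ],
       [ 0.01094152,  0.77506082,  0.6317919 ]])}
```

View pics/top0.png

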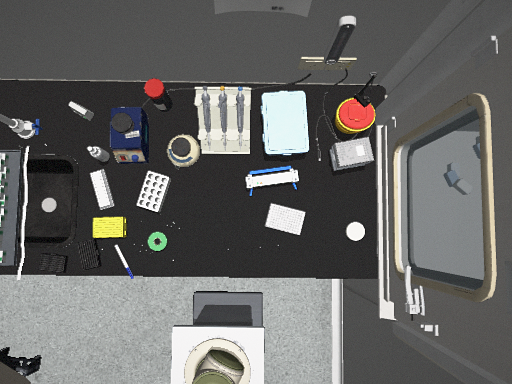

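View pics/side0.png

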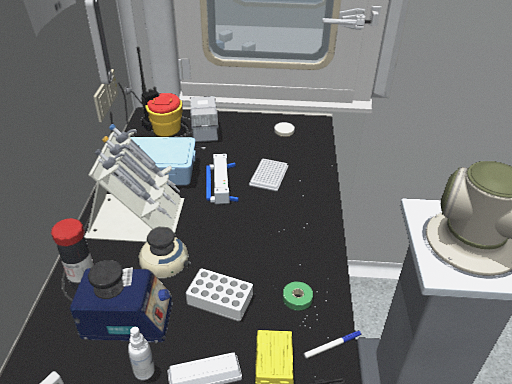

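```bash
cat > h.py <<'E'
import cv2,numpy as np
from rig import readout, imaging, job, env
def K(d):
    f=d['img'].shape[0]/2/np.tan(np.radians(d['fov_y'])/2);return f
def ray(d,u,v,z=0.):
    f=K(d);c=np.array([(u-d['cx'])/f,-(v-d['cy'])/f,-1.]);w=np.array(d['orientation'])@c;e=np.array(d['eye'])
    return e+w*(z-e[2])/w[2]
def proj(d,p):
    f=K(d);c=np.array(d['orientation']).T@(np.asarray(p,float)-d['eye']);return np.array([d['cx']+f*c[0]/-c[2],d['cy']-f*c[1]/-c[2]])
E
python3 - <<'E'
from h import *
for n,b in(('top',(225,150,330,245)),('side',(190,135,310,215))):
    d=imaging.get_image(n);im=d['img']
    print(n,[proj(d,p).round(1) for p in ((0.122,.536,.208),(0,0,0),(0.122,.536,.35))])
    x0,y0,x1,y1=b;c=im[y0:y1,x0:x1];cv2.imwrite(f'pics/{n}c.png',cv2.resize(c,None,fx=6,fy=6,interpolation=cv2.INTER_CUBIC))
    np.save(n+'.npy',im)
E
```

```text
top [array([ 30.2, 350.8]), array([217.2, 371.8]), array([  1.3, 366.3])]
side [array([531.1, 401.4]), array([471.2, 241.5]), array([573.7, 344.9])]
```

View pics/topc.png

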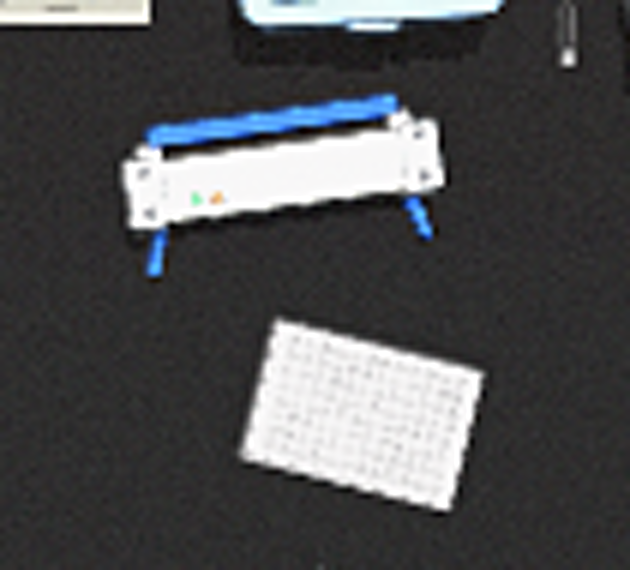

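View pics/sidec.png

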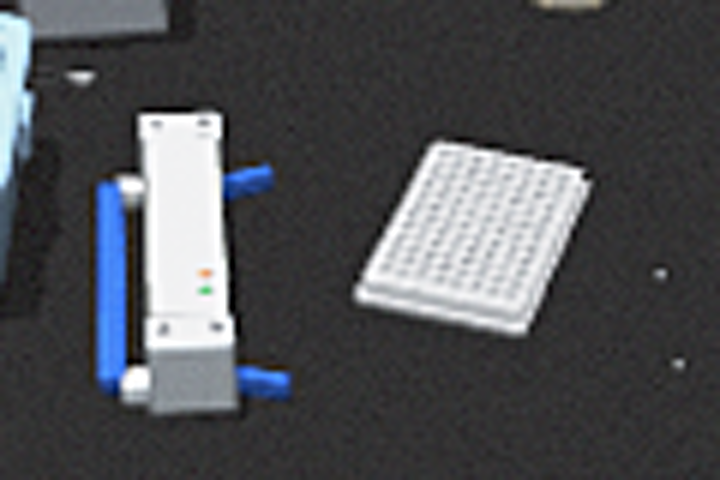

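```bash
cat >> h.py <<'E'
def rect(d,mask,z,near=None):
    cs,_=cv2.findContours(mask.astype(np.uint8),cv2.RETR_EXTERNAL,cv2.CHAIN_APPROX_NONE)
    cs=[c for c in cs if cv2.contourArea(c)>30]
    out=[]
    for c in cs:
        P=np.array([ray(d,*p[0],z)[:2] for p in c])
        r=cv2.minAreaRect((P*1000).astype(np.float32)); B=cv2.boxPoints(r)
        e=[B[1]-B[0],B[2]-B[1]];L=[np.linalg.norm(x) for x in e];l=e[int(np.argmax(L))]
        l=l*np.sign(l[1]); out.append((np.array(r[0]).round(1),np.round(sorted(L),1),round(float(np.degrees(np.arctan2(-l[0],l[1]))),2),c.reshape(-1,2).mean(0).round(0)))
    return out
def look(d,n):
    im=d['img'].astype(int);b,g,r=im[...,0],im[...,1],im[...,2]
    w=(im.min(2)>110)&(im.max(2)-im.min(2)<60)
    bl=(b>130)&(b-r>70)&(b-g>30)
    roi=np.zeros(w.shape,bool)
    x0,y0,x1,y1=(225,157,330,245) if n=='top' else (195,145,310,215)
    roi[y0:y1,x0:x1]=1
    return w&roi,bl&roi
E
python3 - <<'E'
from h import *
for n in('top','side'):
    d=imaging.get_image(n);w,bl=look(d,n)
    for z in(.004,.013,.041):
        print(n,'white',z);[print('  ',*o) for o in rect(d,w,z)]
    print('blue');[print('  ',*o) for o in rect(d,bl,.012)]
E
```

```text
top white 0.004
   [ 527.  -228.5] [ 84.8 127.7] -13.38 [285. 219.]
   [ 672.2 -180.4] [ 49.  188.7] 8.35 [271. 178.]
top white 0.013
   [ 526.7 -227.6] [ 84.2 126.9] -13.38 [285. 219.]
   [ 671.  -179.9] [ 48.7 187.5] 8.36 [271. 178.]
top white 0.041
   [ 525.6 -225.1] [ 82.6 124.4] -13.38 [285. 219.]
   [ 667.1 -178.3] [ 47.7 183.8] 8.35 [271. 178.]
blue
   [ 698.4 -173.1] [ 11.7 147.3] 8.57 [270. 170.]
side white 0.004
   [ 525.5 -233.7] [ 87.9 140.2] -13.5 [269. 174.]
   [ 671.7 -204.8] [ 51.2 233.7] 7.93 [219. 178.]
side white 0.013
   [ 525.3 -222. ] [ 87.  138.7] -13.5 [269. 174.]
   [ 669.9 -193.3] [ 50.7 231.3] 7.93 [219. 178.]
side white 0.041
   [ 524.6 -185.4] [ 84.2 134.2] -13.5 [269. 174.]
   [ 664.6 -157.7] [ 49.  223.8] 7.93 [219. 178.]
blue
   [ 698.1 -171.5] [ 11.9 157.2] 8.3 [208. 182.]
```

```bash
cat >> h.py <<'E'
def delta(target):
    s=readout.observe();R=np.array(s['tool_rot']);p=np.array(s['position'])
    t=np.array(target,float)
    return (R.T@(t-p)/.02).round(2)
def st():
    s=readout.observe();R=np.array(s['tool_rot']);print('t',round(s['time_s'],2),'p',np.round(s['position'],4),'yaw',round(float(np.degrees(np.arctan2(R[1,0],R[0,0]))),2),'F',np.round(s['ft_force'],1),'w',round(s['grip_width'],4),'q',np.round(s['q'],1), 'tilt',R[2,:2].round(4))
E
python3 - <<'E'
from h import *
d=imaging.get_image('top');im=d['img'].astype(int)
m=np.zeros(im.shape[:2],bool);m[215:250,340:372]=1
print('petri',rect(d,(im.min(2)>110)&m,.016))
print('bench front/right',ray(d,356,278),ray(d,385,230))
print(delta((.4,.2,.208)), delta((.5,-.335,.208))-delta((.4,.2,.208)))
st()
E
```

```text
petri [(array([ 486.1, -472.8]), array([62.9, 63. ], dtype=float32), 89.55, array([355., 231.]))]
bench front/right [ 0.32243058 -0.47884975  0.        ] [ 0.4909746  -0.58305384  0.        ]
[-17.27 -13.29   0.02] [-1.084e+01 -2.496e+01  1.000e-02]
t 0.35 p [0.1226 0.5361 0.2083] yaw 167.12 F [-0.2  0.9 -1.1] w 0.085 q [ 64.8  21.8  74.3   0.   83.9 -12.3] tilt [ 0.0001 -0.0004]
```

Emit:
move_arm(motion=[[[-0.86, -0.66, 0], [0, 0, 0], 0.18], [[-0.86, -0.66, 0], [0, 0, 0], 0.18], [[-0.86, -0.66, 0], [0, 0, 0], 0.18], [[-0.86, -0.66, 0], [0, 0, 0], 0.18], [[-0.86, -0.66, 0], [0, 0, 0], 0.18], [[-0.86, -0.66, 0], [0, 0, 0], 0.18], [[-0.86, -0.66, 0], [0, 0, 0], 0.18], [[-0.86, -0.66, 0], [0, 0, 0], 0.18], [[-0.86, -0.66, 0], [0, 0, 0], 0.18], [[-0.86, -0.66, 0], [0, 0, 0], 0.18], [[-0.86, -0.66, 0], [0, 0, 0], 0.18], [[-0.86, -0.66, 0], [0, 0, 0], 0.18]])

```text
time_s: 1.35
position: [0.2928, 0.3291, 0.2077]
tool_rot: [[-0.976, 0.216, -0.0], [0.216, 0.976, 0.001], [0.0, 0.001, -1.0]]
ft_force: [0.6, -0.2, 0.3]
grip_width: 0.0505
```

Emit:
move_arm(motion=[[[-0.86, -0.66, 0], [0, 0, 0], 0.18], [[-0.86, -0.66, 0], [0, 0, 0], 0.18], [[-0.86, -0.66, 0], [0, 0, 0], 0.18], [[-0.86, -0.66, 0], [0, 0, 0], 0.18], [[-0.86, -0.66, 0], [0, 0, 0], 0.18], [[-0.86, -0.66, 0], [0, 0, 0], 0.18], [[-0.86, -0.66, 0], [0, 0, 0], 0.18], [[-0.86, -0.66, 0], [0, 0, 0], 0.18]])

```text
time_s: 2.02
position: [0.4089, 0.1886, 0.2085]
tool_rot: [[-0.976, 0.216, 0.002], [0.216, 0.976, 0.001], [-0.001, 0.002, -1.0]]
ft_force: [0.6, 0.4, 0.5]
grip_width: 0.0502
```

```bash
python3 - <<'E'
from h import *
st();print(delta((.5,-.335,.208)))
E
```

```text
t 2.02 p [0.4089 0.1886 0.2085] yaw 167.52 F [0.6 0.4 0.5] w 0.0502 q [  9.6  11.7  89.1   0.1  79.  -67.9] tilt [-0.0014  0.0017]
[-10.1  -24.58  -0.  ]
```

Emit:
move_arm(motion=[[[-0.4, -0.98, 0], [0, 0, 0], 0.18], [[-0.4, -0.98, 0], [0, 0, 0], 0.18], [[-0.4, -0.98, 0], [0, 0, 0], 0.18], [[-0.4, -0.98, 0], [0, 0, 0], 0.18], [[-0.4, -0.98, 0], [0, 0, 0], 0.18], [[-0.4, -0.98, 0], [0, 0, 0], 0.18], [[-0.4, -0.98, 0], [0, 0, 0], 0.18], [[-0.4, -0.98, 0], [0, 0, 0], 0.18], [[-0.4, -0.98, 0], [0, 0, 0], 0.18], [[-0.4, -0.98, 0], [0, 0, 0], 0.18], [[-0.4, -0.98, 0], [0, 0, 0], 0.18], [[-0.4, -0.98, 0], [0, 0, 0], 0.18]])

```text
time_s: 3.02
position: [0.4543, -0.0746, 0.2087]
tool_rot: [[-0.976, 0.217, 0.004], [0.217, 0.976, 0.001], [-0.004, 0.002, -1.0]]
ft_force: [-0.0, -0.1, -0.3]
grip_width: 0.0506
```

Emit:
move_arm(motion=[[[-0.4, -0.98, 0], [0, 0, 0], 0.18], [[-0.4, -0.98, 0], [0, 0, 0], 0.18], [[-0.4, -0.98, 0], [0, 0, 0], 0.18], [[-0.4, -0.98, 0], [0, 0, 0], 0.18], [[-0.4, -0.98, 0], [0, 0, 0], 0.18], [[-0.4, -0.98, 0], [0, 0, 0], 0.18], [[-0.4, -0.98, 0], [0, 0, 0], 0.18], [[-0.4, -0.98, 0], [0, 0, 0], 0.18], [[-0.4, -0.98, 0], [0, 0, 0], 0.18], [[-0.4, -0.98, 0], [0, 0, 0], 0.18], [[-0.4, -0.98, 0], [0, 0, 0], 0.18], [[-0.4, -0.98, 0], [0, 0, 0], 0.18]])

```text
time_s: 4.02
position: [0.4972, -0.3385, 0.2085]
tool_rot: [[-0.976, 0.218, 0.004], [0.218, 0.976, 0.002], [-0.004, 0.003, -1.0]]
ft_force: [0.9, -0.1, 0.2]
grip_width: 0.0504
```

Emit:
move_arm(motion=[[[0, 0, 0], [0, 0, 0.054], 0.18], [[0, 0, 0], [0, 0, 0.054], 0.18], [[0, 0, 0], [0, 0, 0.054], 0.18], [[0, 0, 0], [0, 0, 0.054], 0.18], [[0, 0, 0], [0, 0, 0.054], 0.18], [[0, 0, 0], [0, 0, 0.054], 0.18], [[0, 0, 0], [0, 0, 0.054], 0.18], [[0, 0, 0], [0, 0, 0.054], 0.18], [[0, 0, 0], [0, 0, 0.054], 0.18], [[0, 0, 0], [0, 0, 0.054], 0.18], [[0, 0, 0], [0, 0, 0.054], 0.18], [[0, 0, 0], [0, 0, 0.054], 0.18]])

```text
time_s: 5.02
position: [0.4966, -0.3439, 0.2055]
tool_rot: [[0.074, 0.997, 0.002], [0.997, -0.074, 0.004], [0.004, 0.001, -1.0]]
ft_force: [0.6, -0.4, -0.4]
grip_width: 0.0502
```

```bash
python3 - <<'E'
from h import *
st();print(delta((.5,-.335,.01)))
d=imaging.get_image('top');cv2.imwrite('pics/t1.png',cv2.resize(d['img'][140:290,200:400],None,fx=4,fy=4))
E
```

```text
t 5.02 p [ 0.4966 -0.3439  0.2055] yaw 85.76 F [ 0.6 -0.4 -0.4] w 0.0502 q [-46.   27.5  65.5   0.2  87.2 -41.8] tilt [0.0037 0.0012]
[0.42 0.13 9.78]
```

View pics/t1.png

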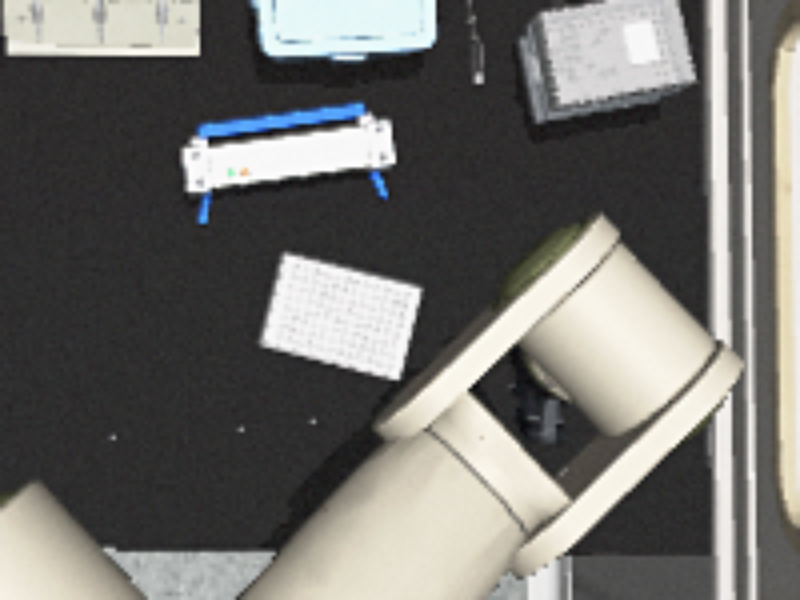

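Emit:
move_arm(motion=[[[0, 0, 0], [0, 0, 0.038], 0.18], [[0, 0, 0], [0, 0, 0.038], 0.18], [[0, 0, 0.8], [0, 0, 0], 0.18], [[0, 0, 0.8], [0, 0, 0], 0.18], [[0, 0, 0.8], [0, 0, 0], 0.18], [[0, 0, 0.8], [0, 0, 0], 0.18], [[0, 0, 0.8], [0, 0, 0], 0.18], [[0, 0, 0.8], [0, 0, 0], 0.18], [[0, 0, 0.8], [0, 0, 0], 0.18], [[0, 0, 0.8], [0, 0, 0], 0.18], [[0, 0, 0.8], [0, 0, 0], 0.18], [[0, 0, 0.8], [0, 0, 0], 0.18]])

```text
time_s: 6.07
position: [0.4988, -0.3452, 0.0424]
tool_rot: [[0.212, 0.977, 0.008], [0.977, -0.212, -0.003], [-0.001, 0.008, -1.0]]
ft_force: [0.4, 0.1, -0.5]
grip_width: 0.0502
```

```bash
python3 - <<'E'
from h import *
st();print(delta((.5015,-.3355,.004)))
E
```

```text
t 6.07 p [ 0.4988 -0.3452  0.0424] yaw 77.75 F [ 0.4  0.1 -0.5] w 0.0502 q [-46.   36.2  78.5   0.2  64.8 -33.8] tilt [-0.0012  0.0082]
[0.51 0.01 1.92]
```

Emit:
move_arm(motion=[[[0.1, 0, 0.5], [0, 0, 0.01], 0.18], [[0.1, 0, 0.5], [0, 0, 0], 0.18], [[0.1, 0, 0.4], [0, 0, 0], 0.18], [[0.1, 0, 0.2], [0, 0, 0], 0.18], [[0, 0, 0.1], [0, 0, 0], 0.18], [[0, 0, 0], [0, 0, 0], 0.18]])

```text
time_s: 6.57
position: [0.5, -0.336, 0.0029]
tool_rot: [[0.221, 0.975, 0.004], [0.975, -0.222, 0.001], [0.002, 0.004, -1.0]]
ft_force: [-1.0, 0.5, 0.5]
grip_width: 0.0501
```

```bash
python3 - <<'E'
from h import *
st();print(delta((.5015,-.3355,.002)))
d=imaging.get_image('side');cv2.imwrite('pics/s2.png',cv2.resize(d['img'][110:230,190:350],None,fx=5,fy=5))
E
```

```text
t 6.57 p [ 0.5    -0.336   0.0029] yaw 77.2 F [-1.   0.5  0.5] w 0.0501 q [-45.2  38.9  81.    0.2  59.9 -32.6] tilt [0.0016 0.004 ]
[0.04 0.07 0.05]
```

View pics/s2.png

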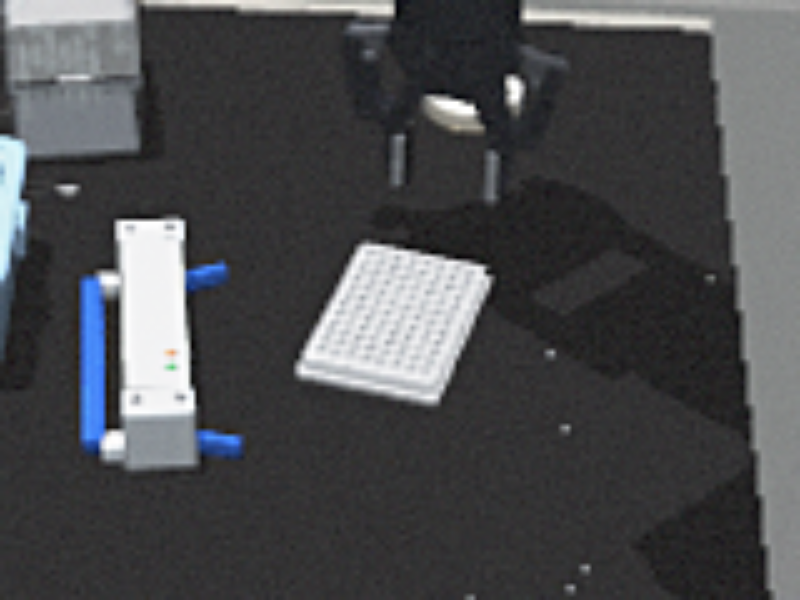

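Emit:
move_arm(motion=[[[0.3, 0, 0.1], [0, 0, 0.003], 0.18], [[0.3, 0, 0], [0, 0, 0], 0.18], [[0.3, 0, 0], [0, 0, 0], 0.18], [[0.2, 0, 0], [0, 0, 0], 0.18], [[0.1, 0, 0], [0, 0, 0], 0.18], [[0, 0, 0], [0, 0, 0], 0.18]])

```text
time_s: 7.12
position: [0.5071, -0.3107, 0.0034]
tool_rot: [[0.227, 0.974, 0.008], [0.974, -0.227, -0.002], [-0.001, 0.008, -1.0]]
ft_force: [0.4, 1.2, -0.2]
grip_width: 0.0505
```

```bash
cat >> h.py <<'E'
BX=np.array([.6635,-.178]);BA=np.radians(8.4)
def lane(p):
    d=np.asarray(p)[:2]-BX;return np.array([d[0]*np.cos(BA)+d[1]*np.sin(BA),-d[0]*np.sin(BA)+d[1]*np.cos(BA)])*1000
def plate(d=None):
    d=d or imaging.get_image('top');w,bl=look(d,'top')
    for o in rect(d,w,.006):print(o[0],o[1],o[2],'lane',lane(o[0]/1000).round(1),round(o[2]-8.4,1))
E
python3 - <<'E'
from h import *
st();d=imaging.get_image('top');plate(d)
cv2.imwrite('pics/t3.png',cv2.resize(d['img'][140:290,200:400],None,fx=4,fy=4))
E
```

```text
t 7.12 p [ 0.5071 -0.3107  0.0034] yaw 76.86 F [ 0.4  1.2 -0.2] w 0.0505 q [-43.   38.2  82.6   0.2  58.8 -30. ] tilt [-0.0006  0.0079]
[458.4 -47.1] [45.3 56.2] 0.67 lane [-183.8  159.5] -7.7
[ 529.2 -218.7] [ 84.6 106.1] -13.38 lane [-138.8  -20.6] -21.8
[ 486.1 -323.6] [123.8 205.3] 48.25 lane [-196.8 -118.1] 39.9
[ 672.  -180.3] [ 48.5 188.4] 8.53 lane [ 8.1 -3.5] 0.1
```

View pics/t3.png

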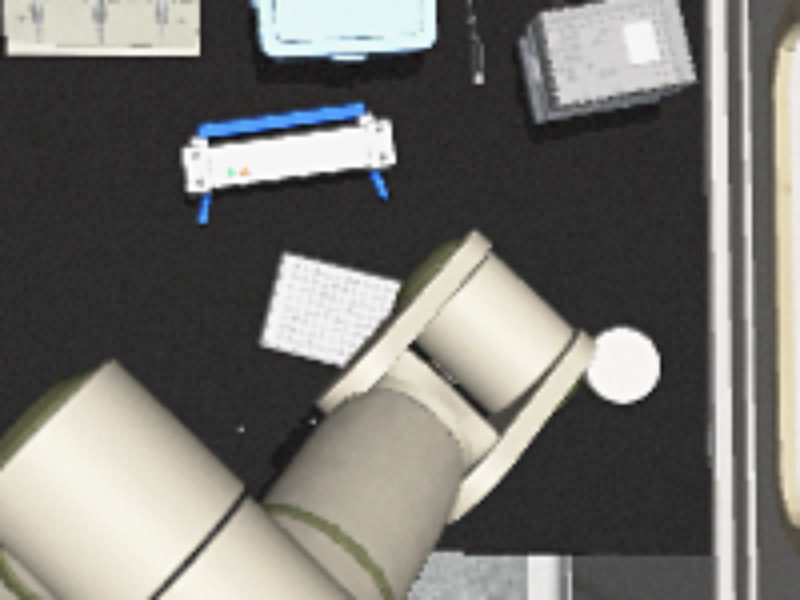

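Emit:
move_arm(motion=[[[0.18, 0, 0.1], [0, 0, 0], 0.18], [[0.18, 0, 0.05], [0, 0, 0], 0.18], [[0.18, 0, 0], [0, 0, 0], 0.18], [[0.143, 0.126, 0], [0, 0, -0.0167], 0.18], [[0.143, 0.126, 0], [0, 0, -0.0167], 0.18], [[0.143, 0.126, 0], [0, 0, -0.0167], 0.18], [[0.143, 0.126, 0], [0, 0, -0.0167], 0.18], [[0, 0, 0], [0, 0, 0], 0.18]])

```text
time_s: 7.83
position: [0.5221, -0.2888, -0.0003]
tool_rot: [[0.084, 0.996, 0.007], [0.996, -0.084, -0.002], [-0.001, 0.007, -1.0]]
ft_force: [0.1, 0.3, -1.2]
grip_width: 0.0504
```

```bash
python3 - <<'E'
from h import *
st();d=imaging.get_image('top');plate(d)
cv2.imwrite('pics/t4.png',cv2.resize(d['img'][140:290,200:400],None,fx=4,fy=4))
d=imaging.get_image('side')
cv2.imwrite('pics/s4.png',cv2.resize(d['img'][110:230,190:350],None,fx=5,fy=5))
E
```

```text
t 7.83 p [ 5.221e-01 -2.888e-01 -3.000e-04] yaw 85.18 F [ 0.1  0.3 -1.2] w 0.0504 q [-40.4  38.7  82.4   0.2  58.5 -35.7] tilt [-0.0014  0.0073]
[442.7 -31.8] [26.7 54.7] -38.92 lane [-197.1  176.9] -47.3
[ 528.1 -271.6] [179.5 225.9] 0.67 lane [-147.6  -72.8] -7.7
[ 672.  -180.4] [ 48.5 188.2] 8.53 lane [ 8.1 -3.6] 0.1
```

View pics/t4.png

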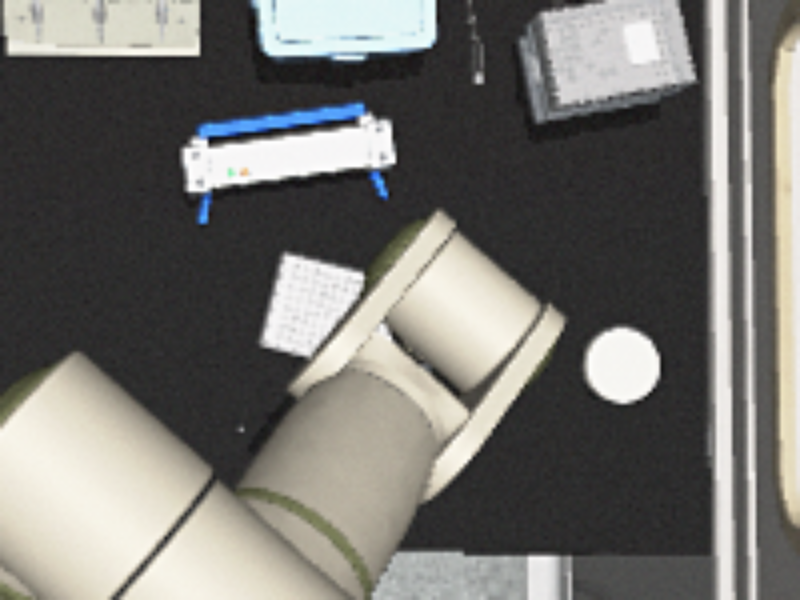

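View pics/s4.png

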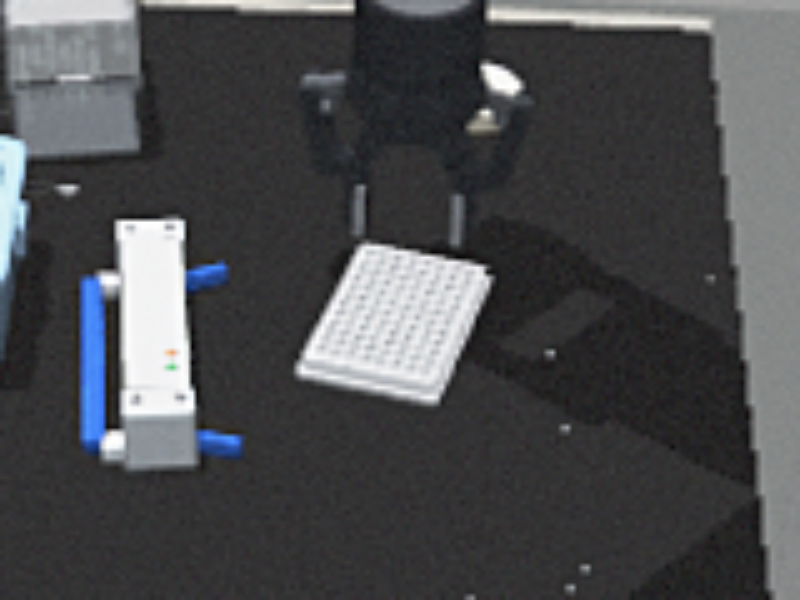

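```bash
python3 - <<'E'
from h import *
d=imaging.get_image('side');t=imaging.get_image('top')
for uv in((360,237),(457,246),(362,243),(490,268),(437,403),(298,375)):
    u,v=190+uv[0]/5,110+uv[1]/5
    print(uv,[ray(d,u,v,z)[:2].round(4) for z in(0,.004,.013,.02)])
s=readout.observe();p=np.array(s['position']);R=np.array(s['tool_rot'])
for o in((0,0,0),(0,.025,-.003),(0,-.025,-.003),(0,.032,-.003),(0,.032,-.02)):
    u=proj(d,p+R@np.array(o));print(o,((u-[190,110])*5).round(0))
E
```

```text
(360, 237) [array([ 0.5509, -0.3192]), array([ 0.5507, -0.3136]), array([ 0.5502, -0.301 ]), array([ 0.5498, -0.2912])]
(457, 246) [array([ 0.4905, -0.3149]), array([ 0.4906, -0.3094]), array([ 0.4907, -0.2968]), array([ 0.4908, -0.2871])]
(362, 243) [array([ 0.5493, -0.3129]), array([ 0.5491, -0.3073]), array([ 0.5486, -0.2948]), array([ 0.5483, -0.2851])]
(490, 268) [array([ 0.4698, -0.2937]), array([ 0.47  , -0.2882]), array([ 0.4703, -0.2759]), array([ 0.4706, -0.2664])]
(437, 403) [array([ 0.4981, -0.161 ]), array([ 0.4981, -0.1562]), array([ 0.4982, -0.1452]), array([ 0.4982, -0.1367])]
(298, 375) [array([ 0.579 , -0.1795]), array([ 0.5786, -0.1746]), array([ 0.5779, -0.1635]), array([ 0.5773, -0.1548])]
(0, 0, 0) [405. 268.]
(0, 0.025, -0.003) [365. 260.]
(0, -0.025, -0.003) [446. 269.]
(0, 0.032, -0.003) [354. 258.]
(0, 0.032, -0.02) [354. 236.]
```

```bash
python3 - <<'E'
from h import *
d=imaging.get_image('side')
c=d['img'][120:190,240:310].astype(float);c=np.clip(255*(c/255)**.45,0,255).astype(np.uint8)
c=cv2.resize(c,None,fx=8,fy=8,interpolation=cv2.INTER_CUBIC)
s=readout.observe();p=np.array(s['position']);R=np.array(s['tool_rot'])
for y in(-.025,.025):
  for x in(-.011,.011):
    u=(proj(d,p+R@np.array((x,y,-.003)))-[240,120])*8;cv2.circle(c,tuple(int(a) for a in u),3,(0,0,255),-1)
cv2.imwrite('pics/s5.png',c)
E
```

```text
(no output)
```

View pics/s5.png

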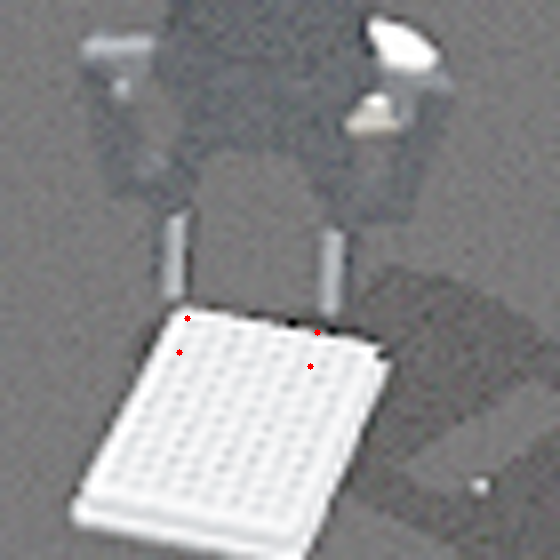

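```bash
python3 - <<'E'
from h import *
d=imaging.get_image('side')
im=cv2.imread('pics/s2.png')
u,v=190+492/5,110+202/5
for z in(0,.006,.012,.02,.028):print(z,ray(d,u,v,z)[:2].round(4))
# expected right finger centre at s2
psi=np.radians(77.2);p=np.array([.5,-.336]);y=np.array([np.sin(psi),-np.cos(psi)]);x=np.array([np.cos(psi),np.sin(psi)])
for a in(-.011,0,.011):print(a,(p-y*.029+a*x).round(4))
c=im[130:260,330:560].astype(float);c=np.clip(255*(c/255)**.4,0,255).astype(np.uint8)
cv2.imwrite('pics/s6.png',cv2.resize(c,None,fx=3,fy=3))
E
```

```text
0 [ 0.4696 -0.3645]
0.006 [ 0.4698 -0.3559]
0.012 [ 0.47   -0.3472]
0.02 [ 0.4704 -0.3356]
0.028 [ 0.4707 -0.324 ]
-0.011 [ 0.4693 -0.3403]
0 [ 0.4717 -0.3296]
0.011 [ 0.4742 -0.3188]
```

View pics/s6.png

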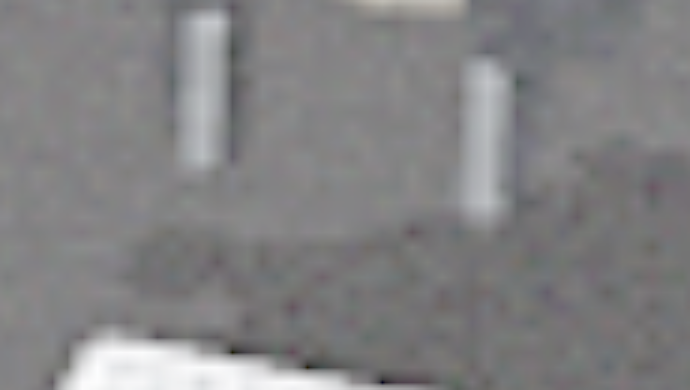

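Emit:
move_arm(motion=[[[-0.4, 0, 0], [0, 0, 0], 0.18], [[-0.5, 0, 0], [0, 0, 0], 0.18], [[-0.4, 0, 0], [0, 0, 0], 0.18], [[0, 0, 0.1], [0, 0, 0], 0.18], [[0, 0, 0.1], [0, 0, 0], 0.18], [[0, 0, 0.1], [0, 0, 0], 0.18], [[0, 0, 0], [0, 0, 0], 0.18]])

```text
time_s: 8.72
position: [0.5184, -0.32, -0.0068]
tool_rot: [[0.09, 0.996, 0.007], [0.996, -0.09, -0.003], [-0.002, 0.008, -1.0]]
ft_force: [-0.2, 0.3, -0.3]
grip_width: 0.0504
```

```bash
python3 - <<'E'
from h import *
st();plate()
d=imaging.get_image('side')
c=d['img'][120:190,240:310].astype(float);c=np.clip(255*(c/255)**.45,0,255).astype(np.uint8)
c=cv2.resize(c,None,fx=8,fy=8,interpolation=cv2.INTER_CUBIC)
cv2.imwrite('pics/s7.png',c)
E
```

```text
t 8.72 p [ 0.5184 -0.32   -0.0068] yaw 84.84 F [-0.2  0.3 -0.3] w 0.0504 q [-42.9  40.1  80.5   0.2  59.  -37.8] tilt [-0.002   0.0075]
[467.4 -64.5] [62.8 91.2] 0.67 lane [-177.4  140.9] -7.7
[ 526.3 -271.8] [175.9 226.4] 0.67 lane [-149.4  -72.8] -7.7
[ 672.  -180.3] [ 48.5 188.4] 8.53 lane [ 8.1 -3.5] 0.1
```

View pics/s7.png

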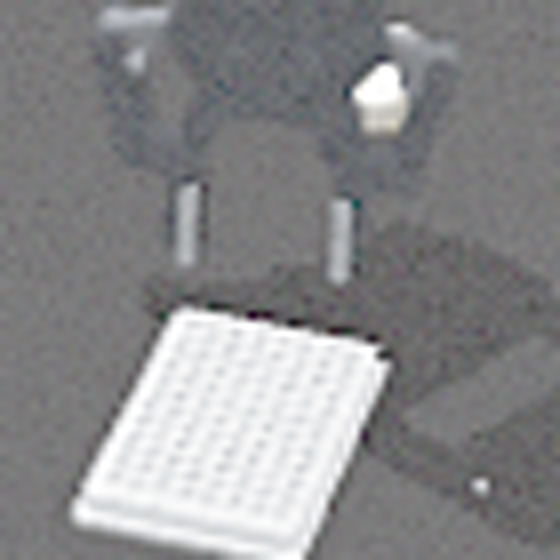

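Emit:
move_arm(motion=[[[0, 0, 0.1], [0, 0, 0], 0.18], [[0, 0, 0.1], [0, 0, 0], 0.18], [[0, 0, 0], [0, 0, 0], 0.18]])

```text
time_s: 9.07
position: [0.5189, -0.3193, -0.0107]
tool_rot: [[0.089, 0.996, 0.008], [0.996, -0.089, -0.003], [-0.002, 0.008, -1.0]]
ft_force: [0.8, 0.9, -0.2]
grip_width: 0.0505
```

Emit:
move_arm(motion=[[[0, 0, 0.06], [0, 0, 0], 0.18], [[0, 0, 0.06], [0, 0, 0], 0.18], [[0, 0, 0], [0, 0, 0], 0.18]])

```text
time_s: 9.32
position: [0.519, -0.319, -0.0133]
tool_rot: [[0.088, 0.996, 0.008], [0.996, -0.088, -0.003], [-0.002, 0.008, -1.0]]
ft_force: [-0.8, -0.1, -0.8]
grip_width: 0.0502
```

Emit:
move_arm(motion=[[[0, 0, 0.06], [0, 0, 0], 0.18], [[0, 0, 0.06], [0, 0, 0], 0.18], [[0, 0, 0], [0, 0, 0], 0.18]])

```text
time_s: 9.57
position: [0.519, -0.319, -0.016]
tool_rot: [[0.088, 0.996, 0.008], [0.996, -0.088, -0.003], [-0.002, 0.008, -1.0]]
ft_force: [-0.6, 0.1, 0.2]
grip_width: 0.0504
```

```bash
python3 - <<'E'
from h import *
st()
d=imaging.get_image('side')
c=d['img'][120:190,240:310].astype(float);c=np.clip(255*(c/255)**.45,0,255).astype(np.uint8)
c=cv2.resize(c,None,fx=8,fy=8,interpolation=cv2.INTER_CUBIC)
cv2.imwrite('pics/s8.png',c)
E
```

```text
t 9.57 p [ 0.519 -0.319 -0.016] yaw 84.94 F [-0.6  0.1  0.2] w 0.0504 q [-42.8  40.8  80.9   0.2  57.8 -37.8] tilt [-0.0023  0.008 ]
```

View pics/s8.png

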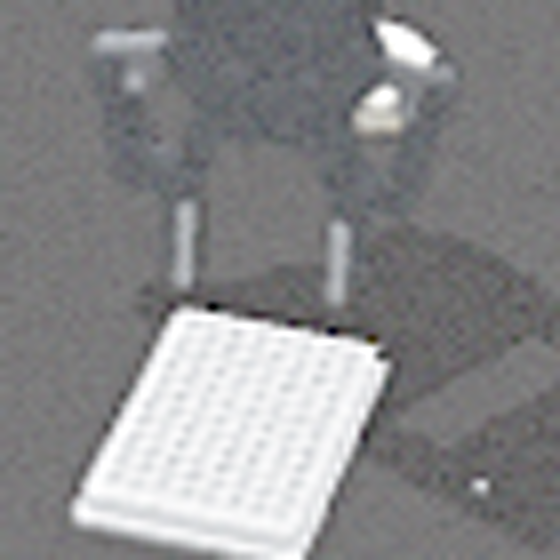

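Emit:
move_arm(motion=[[[0, 0, 0.06], [0, 0, 0], 0.18], [[0, 0, 0.06], [0, 0, 0], 0.18], [[0, 0, 0], [0, 0, 0], 0.18]])

```text
time_s: 9.87
position: [0.5192, -0.3191, -0.0184]
tool_rot: [[0.088, 0.996, 0.008], [0.996, -0.088, -0.003], [-0.003, 0.008, -1.0]]
ft_force: [-0.6, -0.1, 0.8]
grip_width: 0.0504
```

Emit:
move_arm(motion=[[[0, 0, 0.05], [0, 0, 0], 0.18], [[0, 0, 0.05], [0, 0, 0], 0.18], [[0, 0, 0], [0, 0, 0], 0.18]])

```text
time_s: 10.12
position: [0.5192, -0.3191, -0.0206]
tool_rot: [[0.088, 0.996, 0.008], [0.996, -0.088, -0.003], [-0.003, 0.008, -1.0]]
ft_force: [-0.1, 0.2, -0.0]
grip_width: 0.0505
```

Emit:
move_arm(motion=[[[0, 0, 0.05], [0, 0, 0], 0.18], [[0, 0, 0.05], [0, 0, 0], 0.18], [[0, 0, 0], [0, 0, 0], 0.18]])

```text
time_s: 10.37
position: [0.5192, -0.3191, -0.0228]
tool_rot: [[0.088, 0.996, 0.008], [0.996, -0.088, -0.003], [-0.002, 0.008, -1.0]]
ft_force: [0.6, 0.1, 0.7]
grip_width: 0.0505
```

```bash
python3 - <<'E'
from h import *
st()
d=imaging.get_image('side')
c=d['img'][130:180,245:295].astype(float);c=np.clip(255*(c/255)**.4,0,255).astype(np.uint8)
c=cv2.resize(c,None,fx=11,fy=11,interpolation=cv2.INTER_CUBIC)
cv2.imwrite('pics/s9.png',c)
E
```

```text
t 10.37 p [ 0.5192 -0.3191 -0.0228] yaw 84.94 F [0.6 0.1 0.7] w 0.0505 q [-42.8  41.4  81.1   0.2  57.  -37.8] tilt [-0.0025  0.0082]
```

View pics/s9.png

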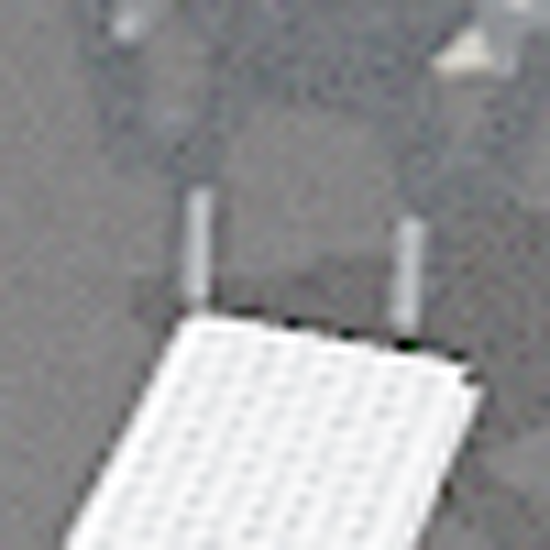

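Emit:
move_arm(motion=[[[0, 0, 0.05], [0, 0, 0], 0.18], [[0, 0, 0.05], [0, 0, 0], 0.18], [[0, 0, 0], [0, 0, 0], 0.18]])

```text
time_s: 10.67
position: [0.5193, -0.3192, -0.0249]
tool_rot: [[0.088, 0.996, 0.008], [0.996, -0.088, -0.003], [-0.003, 0.009, -1.0]]
ft_force: [0.2, 0.6, -0.2]
grip_width: 0.0504
```

Emit:
move_arm(motion=[[[0, 0, 0.05], [0, 0, 0], 0.18], [[0, 0, 0], [0, 0, 0], 0.18]])

```text
time_s: 10.83
position: [0.5194, -0.3193, -0.0256]
tool_rot: [[0.088, 0.996, 0.009], [0.996, -0.088, -0.004], [-0.003, 0.009, -1.0]]
ft_force: [0.3, 0.0, 0.2]
grip_width: 0.0502
```

Emit:
move_arm(motion=[[[0, 0, 0.05], [0, 0, 0], 0.18], [[0, 0, 0], [0, 0, 0], 0.18]])

```text
time_s: 11.0
position: [0.5195, -0.3194, -0.0254]
tool_rot: [[0.088, 0.996, 0.009], [0.996, -0.088, -0.004], [-0.004, 0.009, -1.0]]
ft_force: [-0.2, 1.0, -0.3]
grip_width: 0.0504
```

```bash
python3 - <<'E'
from h import *
st();s=readout.observe();print(np.round(s['joint_efforts'],2),np.round(s['wrist_torque'],2))
d=imaging.get_image('side')
c=d['img'][130:180,245:295].astype(float);c=np.clip(255*(c/255)**.4,0,255).astype(np.uint8)
c=cv2.resize(c,None,fx=11,fy=11,interpolation=cv2.INTER_CUBIC)
cv2.imwrite('pics/s10.png',c)
st()
E
```

```text
t 11.0 p [ 0.5195 -0.3194 -0.0254] yaw 84.94 F [-0.2  1.  -0.3] w 0.0504 q [-42.8  41.6  81.2   0.2  56.6 -37.8] tilt [-0.0035  0.0093]
[-1.000e-02 -5.529e+01 -1.644e+01 -0.000e+00  5.000e-02  1.000e-02] [ 0.01  0.03 -0.04]
t 11.05 p [ 0.5196 -0.3194 -0.0255] yaw 84.95 F [0.3 0.  0.4] w 0.0502 q [-42.8  41.6  81.2   0.2  56.6 -37.8] tilt [-0.0036  0.0093]
```

View pics/s10.png

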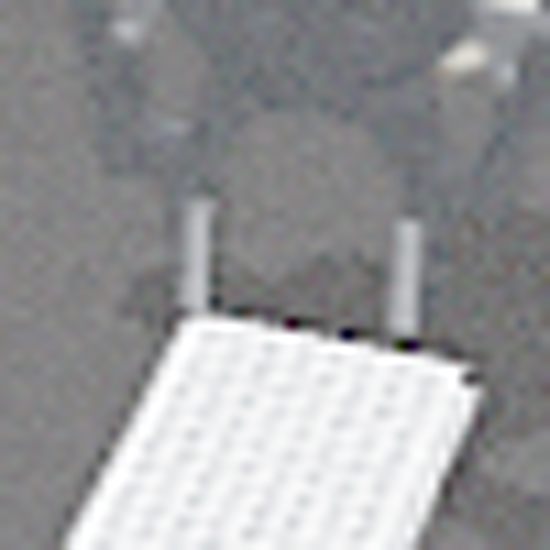

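Emit:
move_arm(motion=[[[0, 0, 0.1], [0, 0, 0], 0.18], [[0, 0, 0.1], [0, 0, 0], 0.18]])

```text
time_s: 11.22
position: [0.5197, -0.3195, -0.0259]
tool_rot: [[0.088, 0.996, 0.009], [0.996, -0.088, -0.006], [-0.005, 0.01, -1.0]]
ft_force: [-6.7, 5.4, 26.7]
grip_width: 0.0502
```

```bash
python3 - <<'E'
from h import *
st();s=readout.observe();print(np.round(s['joint_efforts'],2),np.round(s['wrist_torque'],2))
E
```

```text
t 11.22 p [ 0.5197 -0.3195 -0.0259] yaw 84.97 F [-6.7  5.4 26.7] w 0.0502 q [-42.7  41.6  81.3   0.2  56.5 -37.8] tilt [-0.0048  0.0099]
[ -0.75 -41.38 -15.18   0.34  -2.63  -0.14] [ 1.01  1.76 -0.15]
```

Emit:
move_arm(motion=[[[0, 0, -0.2], [0.003, 0.002, 0], 0.18], [[-0.4, -0.3, 0], [0.002, 0, 0.035], 0.18], [[-0.4, -0.3, 0], [0, 0, 0.035], 0.18], [[0, 0, 0], [0, 0, 0], 0.18]])

```text
time_s: 11.55
position: [0.506, -0.3341, -0.0208]
tool_rot: [[0.237, 0.972, 0.0], [0.972, -0.237, -0.001], [-0.001, 0.0, -1.0]]
ft_force: [1.1, 0.2, 0.1]
grip_width: 0.0506
```

```bash
python3 - <<'E'
from h import *
st();print(delta((.506,-.316,-.0225)))
E
```

```text
t 11.55 p [ 0.506  -0.3341 -0.0208] yaw 76.32 F [1.1 0.2 0.1] w 0.0506 q [-44.6  41.2  81.2  -0.1  57.5 -30.9] tilt [-0.0013  0.0005]
[ 0.88 -0.21  0.08]
```

Emit:
move_arm(motion=[[[0.25, -0.05, 0.06], [0, 0, 0], 0.18], [[0.25, -0.05, 0.03], [0, 0, 0], 0.18], [[0.25, -0.05, 0], [0, 0, 0], 0.18], [[0.25, -0.05, 0], [0, 0, 0], 0.18], [[0.2, 0, 0], [0, 0, 0], 0.18], [[0.2, 0, 0], [0, 0, 0], 0.18], [[0.1, 0, 0], [0, 0, 0], 0.18], [[0, 0, 0], [0, 0, 0], 0.18]])

```text
time_s: 12.22
position: [0.5102, -0.2983, -0.0239]
tool_rot: [[0.227, 0.974, -0.001], [0.974, -0.227, 0.0], [-0.0, -0.001, -1.0]]
ft_force: [0.3, -1.2, -0.1]
grip_width: 0.0504
```

```bash
python3 - <<'E'
from h import *
st();c=np.array([.527,-.2285]);a=np.radians(-13.4)
p=readout.observe()['position'][:2]-c
print('rel plate',p@[np.cos(a),np.sin(a)],p@[-np.sin(a),np.cos(a)])
E
```

```text
t 12.22 p [ 0.5102 -0.2983 -0.0239] yaw 76.87 F [ 0.3 -1.2 -0.1] w 0.0504 q [-41.8  40.4  84.   -0.   55.7 -28.6] tilt [-0.     -0.0008]
rel plate -0.0001284926217269188 -0.07180055544447454
```

Emit:
move_arm(motion=[[[0.143, 0.126, -0.05], [0, 0, -0.0167], 0.18], [[0.143, 0.126, 0], [0, 0, -0.0167], 0.18], [[0.143, 0.126, 0], [0, 0, -0.0167], 0.18], [[0.143, 0.126, 0], [0, 0, -0.0167], 0.18], [[0.143, 0.126, 0], [0, 0, -0.0167], 0.18], [[0, 0, 0], [0, 0, 0], 0.18]])

```text
time_s: 12.72
position: [0.5261, -0.2864, -0.0224]
tool_rot: [[0.046, 0.999, 0.0], [0.999, -0.046, -0.001], [-0.001, 0.0, -1.0]]
ft_force: [0.4, 0.4, -0.3]
grip_width: 0.05
```

```bash
python3 - <<'E'
from h import *
st()
d=imaging.get_image('side');w,_=look(d,'side')
for o in rect(d,w,.008):print(*o)
cv2.imwrite('pics/s11.png',cv2.resize(d['img'][110:230,190:350],None,fx=5,fy=5))
E
```

```text
t 12.72 p [ 0.5261 -0.2864 -0.0224] yaw 87.38 F [ 0.4  0.4 -0.3] w 0.05 q [-39.9  40.8  82.6  -0.1  56.6 -37.2] tilt [-0.0014  0.0004]
[ 527.5 -235. ] [ 86.6 183. ] -2.33 [269. 175.]
[ 670.9 -199.7] [ 51.  232.6] 7.93 [219. 178.]
```

View pics/s11.png

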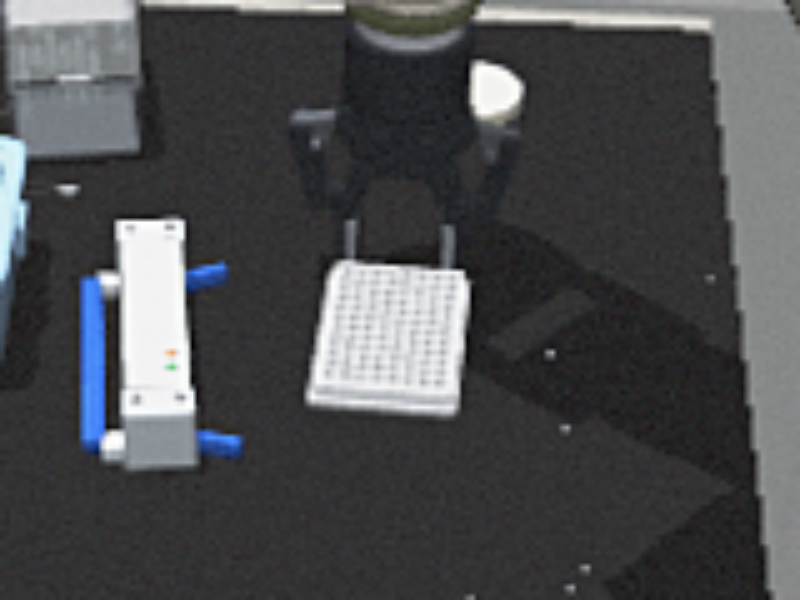

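Emit:
move_arm(motion=[[[0.143, 0.126, 0], [0, 0, -0.0167], 0.18], [[0.143, 0.126, 0], [0, 0, -0.0167], 0.18], [[0.143, 0.126, 0], [0, 0, -0.0167], 0.18], [[0.143, 0.126, 0], [0, 0, -0.0167], 0.18], [[0.143, 0.126, 0], [0, 0, -0.0167], 0.18], [[0, 0, 0], [0, 0, 0], 0.18]])

```text
time_s: 13.27
position: [0.5378, -0.2734, -0.0224]
tool_rot: [[-0.126, 0.992, 0.0], [0.992, 0.126, -0.002], [-0.002, 0.0, -1.0]]
ft_force: [-0.2, 0.5, 1.2]
grip_width: 0.0504
```

Emit:
move_arm(motion=[[[-0.3, 0, 0], [0, 0, 0], 0.18], [[-0.5, 0, 0], [0, 0, 0], 0.18], [[-0.8, 0, 0], [0, 0, 0], 0.18], [[-0.5, 0, -0.5], [0, 0, 0], 0.18], [[0, 0, -1], [0, 0, 0], 0.18], [[0, 0, -1], [0, 0, 0], 0.18], [[0, 0, -1], [0, 0, 0], 0.18], [[-1, 0, -1], [0, 0, 0], 0.18], [[-1, 0, 0], [0, 0, 0], 0.18], [[-1, 0, 0], [0, 0, 0], 0.18]])

```text
time_s: 14.1
position: [0.5475, -0.385, 0.0717]
tool_rot: [[-0.111, 0.994, -0.002], [0.994, 0.111, -0.001], [-0.001, -0.002, -1.0]]
ft_force: [-0.4, -0.3, -0.6]
grip_width: 0.0502
```

```bash
python3 - <<'E'
from h import *
st();d=imaging.get_image('top');plate(d)
cv2.imwrite('pics/t12.png',cv2.resize(d['img'][140:290,200:400],None,fx=4,fy=4))
E
```

```text
t 14.1 p [ 0.5475 -0.385   0.0717] yaw 96.38 F [-0.4 -0.3 -0.6] w 0.0502 q [-45.2  40.1  64.6  -0.1  75.3 -51.5] tilt [-0.0008 -0.0024]
[464.  -75.1] [ 55.8 112. ] 0.67 lane [-182.3  130.9] -7.7
[ 528.1 -201.3] [ 85.5 127. ] 7.36 lane [-137.4   -3.3] -1.0
[ 511.  -326.2] [115.7 145.9] 89.75 lane [-172.5 -124.3] 81.3
[ 672.  -180.3] [ 48.5 188.4] 8.53 lane [ 8.1 -3.5] 0.1
```

View pics/t12.png

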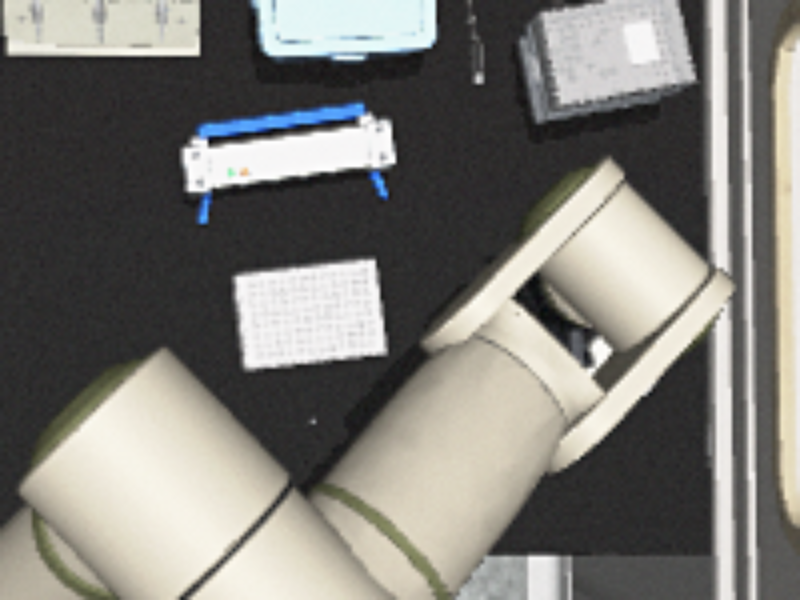

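Emit:
move_arm(motion=[[[0, 0, 0], [0, 0, 0.058], 0.18], [[0, 0, 0], [0, 0, 0.058], 0.18], [[0, 0, 0], [0, 0, 0.058], 0.18], [[0, 0, 0], [0, 0, 0.058], 0.18], [[0, 0, 0], [0, 0, 0.058], 0.18], [[0, 0, 0], [0, 0, 0.058], 0.18], [[0, 0, 0], [0, 0, 0.058], 0.18], [[0, 0, 0], [0, 0, 0.058], 0.18], [[0, 0, 0], [0, 0, 0.058], 0.18], [[0, 0, 0], [0, 0, 0.058], 0.18], [[0, 0, 0], [0, 0, 0.058], 0.18], [[0, 0, 0], [0, 0, 0.058], 0.18]])

```text
time_s: 15.15
position: [0.5419, -0.4058, 0.0707]
tool_rot: [[0.984, 0.176, -0.001], [0.176, -0.984, -0.007], [-0.002, 0.006, -1.0]]
ft_force: [-0.6, -0.9, -0.4]
grip_width: 0.0501
```

```bash
python3 - <<'E'
from h import *
st();print(delta((.451,-.2124,.0717)))
E
```

```text
t 15.15 p [ 0.5419 -0.4058  0.0707] yaw 10.12 F [-0.6 -0.9 -0.4] w 0.0501 q [-46.7  40.8  63.4  -0.3  75.6  33.2] tilt [-0.0018  0.0063]
[ -2.77 -10.32  -0.11]
```

Emit:
move_arm(motion=[[[-0.25, -0.9, 0], [-0.003, 0, 0.007], 0.18], [[-0.25, -0.9, 0], [0, 0, 0.007], 0.18], [[-0.25, -0.9, 0], [0, 0, 0], 0.18], [[-0.25, -0.9, 0], [0, 0, 0], 0.18], [[-0.25, -0.9, 0], [0, 0, 0], 0.18], [[-0.25, -0.9, 0], [0, 0, 0], 0.18], [[-0.25, -0.9, 0], [0, 0, 0], 0.18], [[-0.25, -0.9, 0], [0, 0, 0], 0.18], [[-0.25, -0.9, 0], [0, 0, 0], 0.18], [[-0.25, -0.9, 0], [0, 0, 0], 0.18], [[-0.25, -0.9, 0], [0, 0, 0], 0.18], [[0, 0, 0], [0, 0, 0], 0.18]])

```text
time_s: 16.15
position: [0.4536, -0.2216, 0.0666]
tool_rot: [[0.994, 0.112, 0.0], [0.112, -0.994, -0.015], [-0.001, 0.015, -1.0]]
ft_force: [0.4, 1.2, -0.6]
grip_width: 0.0506
```

```bash
python3 - <<'E'
from h import *
st();print(delta((.451,-.2124,-.0215)))
E
```

```text
t 16.15 p [ 0.4536 -0.2216  0.0666] yaw 6.41 F [ 0.4  1.2 -0.6] w 0.0506 q [-39.1  26.2  93.9  -0.8  59.3  44.9] tilt [-0.0014  0.0153]
[-0.07 -0.54  4.4 ]
```

Emit:
move_arm(motion=[[[0, -0.15, 0.8], [0.007, 0, -0.008], 0.18], [[0, -0.15, 0.8], [0, 0, -0.008], 0.18], [[0, -0.1, 0.8], [0, 0, 0], 0.18], [[0, -0.1, 0.8], [0, 0, 0], 0.18], [[0, 0, 0.5], [0, 0, 0], 0.18], [[0, 0, 0.2], [0, 0, 0], 0.18], [[0, 0, 0], [0, 0, 0], 0.18]])

```text
time_s: 16.73
position: [0.4549, -0.2203, -0.0129]
tool_rot: [[0.991, 0.137, 0.005], [0.137, -0.991, -0.006], [0.004, 0.007, -1.0]]
ft_force: [0.1, -0.2, 0.1]
grip_width: 0.0503
```

```bash
python3 - <<'E'
from h import *
st();print(delta((.451,-.2124,-.0220)),lane(readout.observe()['position']))
E
```

```text
t 16.73 p [ 0.4549 -0.2203 -0.0129] yaw 7.87 F [ 0.1 -0.2  0.1] w 0.0503 q [-39.2  33.5  98.3  -0.2  47.8  43. ] tilt [0.0038 0.007 ]
[-0.14 -0.42  0.45] [-212.52947553  -11.34172463]
```

Emit:
move_arm(motion=[[[0, -0.2, 0.2], [0.003, -0.002, -0.004], 0.18], [[0, -0.2, 0.2], [0, 0, 0], 0.18], [[0, 0, 0], [0, 0, 0], 0.18]])

```text
time_s: 16.98
position: [0.4546, -0.2138, -0.0206]
tool_rot: [[0.99, 0.144, 0.001], [0.144, -0.99, -0.002], [0.001, 0.002, -1.0]]
ft_force: [-0.6, -0.9, -0.3]
grip_width: 0.0507
```

```bash
python3 - <<'E'
from h import *
st();print(lane(readout.observe()['position']));plate()
E
```

```text
t 16.98 p [ 0.4546 -0.2138 -0.0206] yaw 8.27 F [-0.6 -0.9 -0.3] w 0.0507 q [-38.7  34.2  98.9  -0.1  46.9  43.1] tilt [0.0008 0.002 ]
[-211.9306964    -4.86609879]
[ 506.3 -230.6] [136.9 192.5] 0.7 lane [-163.2  -29.1] -7.7
[ 672.  -180.3] [ 48.5 188.4] 8.53 lane [ 8.1 -3.5] 0.1
```

Emit:
move_arm(motion=[[[0.2, 0, 0.06], [0, 0, -0.001], 0.18], [[0.2, 0, 0.04], [0, 0, 0], 0.18], [[0.2, 0, 0], [0, 0, 0], 0.18], [[0.2, 0, 0], [0, 0, 0], 0.18], [[0.2, -0.01, 0], [0, 0, 0], 0.18], [[0.2, -0.01, 0], [0, 0, 0], 0.18], [[0.2, -0.01, 0], [0, 0, 0], 0.18], [[0.2, -0.01, 0], [0, 0, 0], 0.18]])

```text
time_s: 17.7
position: [0.4903, -0.2085, -0.0209]
tool_rot: [[0.989, 0.146, 0.004], [0.146, -0.989, -0.004], [0.003, 0.005, -1.0]]
ft_force: [0.3, -0.2, -0.0]
grip_width: 0.0502
```

```bash
python3 - <<'E'
from h import *
st();print(lane(readout.observe()['position']));d=imaging.get_image('top');plate(d)
cv2.imwrite('pics/t13.png',cv2.resize(d['img'][140:290,200:400],None,fx=4,fy=4))
d=imaging.get_image('side');w,_=look(d,'side')
for o in rect(d,w,.008):print(*o)
cv2.imwrite('pics/s13.png',cv2.resize(d['img'][110:230,190:350],None,fx=5,fy=5))
E
```

```text
t 17.7 p [ 0.4903 -0.2085 -0.0209] yaw 8.42 F [ 0.3 -0.2 -0. ] w 0.0502 q [-35.7  36.1  94.   -0.1  49.6  45.9] tilt [0.0032 0.0048]
[-175.84187978   -4.89244548]
[ 513.1 -209.8] [151.  214.3] 0.67 lane [-153.4   -9.5] -7.7
[ 672.  -180.4] [ 48.5 188.2] 8.53 lane [ 8.1 -3.6] 0.1
[ 540.9 -197.6] [ 86.8 139.5] 8.88 [264. 181.]
[ 670.9 -199.7] [ 51.  232.6] 7.93 [219. 178.]
```

View pics/t13.png

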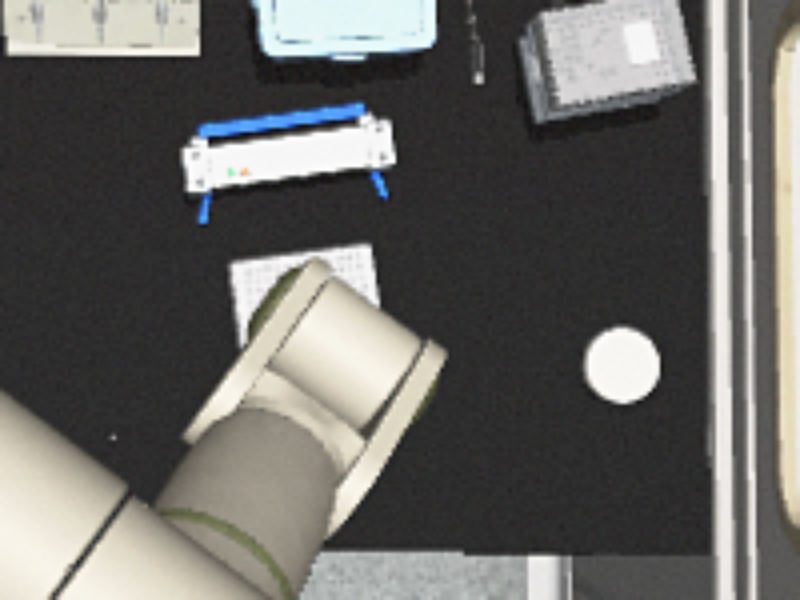

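View pics/s13.png

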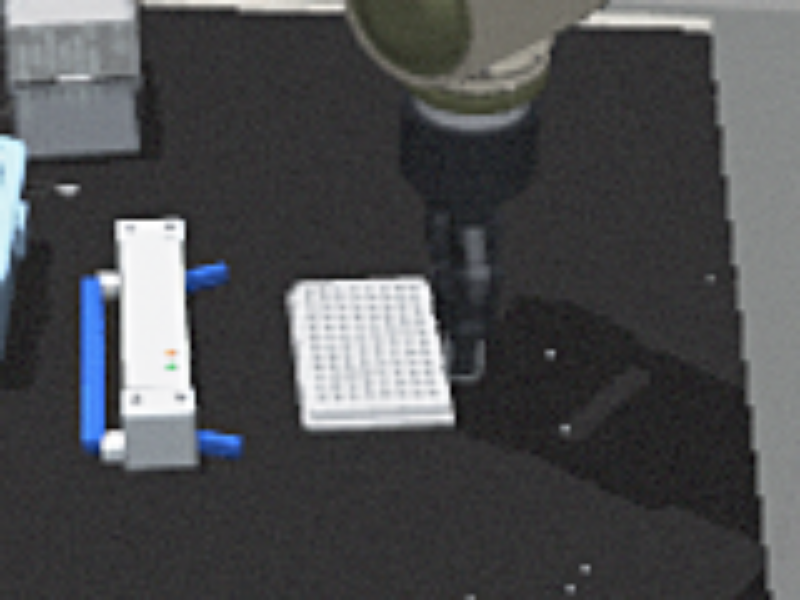

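Emit:
move_arm(motion=[[[0.2, -0.03, 0.08], [0.002, -0.001, 0], 0.18], [[0.2, -0.03, 0], [0, 0, 0], 0.18], [[0.2, -0.03, 0], [0, 0, 0], 0.18], [[0.2, -0.03, 0], [0, 0, 0], 0.18], [[0.2, -0.03, 0], [0, 0, 0], 0.18], [[0, 0, 0], [0, 0, 0], 0.18]])

```text
time_s: 18.3
position: [0.5105, -0.2025, -0.0221]
tool_rot: [[0.989, 0.147, -0.001], [0.147, -0.989, -0.0], [-0.001, 0.0, -1.0]]
ft_force: [0.3, -0.1, 3.0]
grip_width: 0.0508
```

```bash
cat >> h.py <<'E'
def front(d):
    # far edge of plate in top view: fit edges of visible white blob with lines in lane frame
    w,_=look(d,'top');im=d['img']
    P=[]
    return w
E
python3 - <<'E'
from h import *
st();print(lane(readout.observe()['position']));d=imaging.get_image('top')
cv2.imwrite('pics/t14.png',cv2.resize(d['img'][160:235,240:320],None,fx=8,fy=8,interpolation=cv2.INTER_CUBIC))
d=imaging.get_image('side');w,_=look(d,'side')
for o in rect(d,w,.008):print(*o)
cv2.imwrite('pics/s14.png',cv2.resize(d['img'][130:210,190:300],None,fx=7,fy=7,interpolation=cv2.INTER_CUBIC))
E
```

```text
t 18.3 p [ 0.5105 -0.2025 -0.0221] yaw 8.43 F [ 0.3 -0.1  3. ] w 0.0508 q [-34.   37.4  91.1  -0.   51.6  47.6] tilt [-0.0009  0.    ]
[-154.94703439   -1.91316401]
[ 560.9 -192.1] [ 86.3 139.8] 8.29 [256. 181.]
[ 670.9 -199.6] [ 51.  232.8] 7.93 [219. 179.]
```

View pics/t14.png

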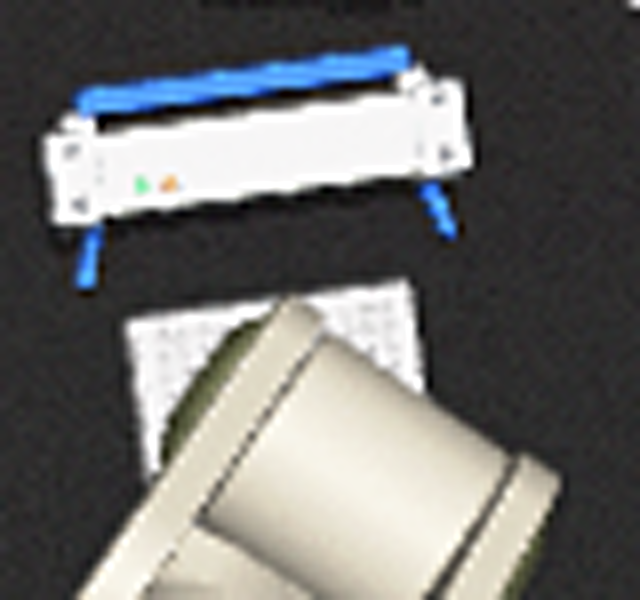

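View pics/s14.png

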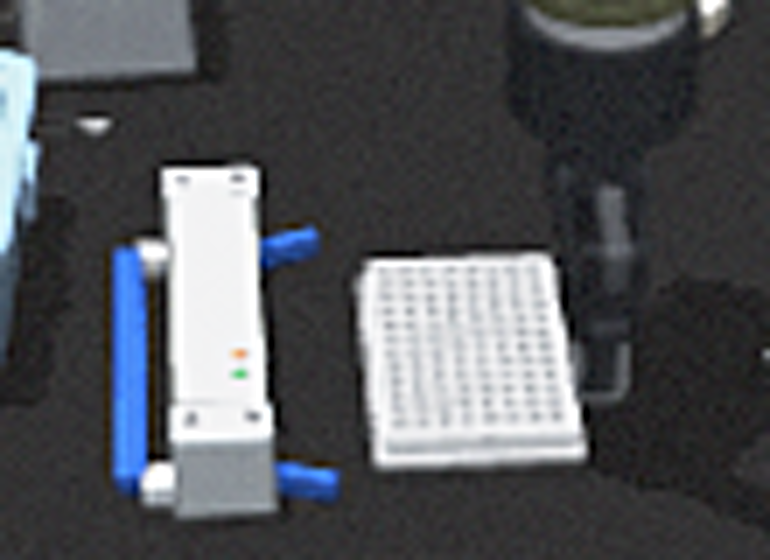

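```bash
python3 - <<'E'
from h import *
d=imaging.get_image('top')
f=lambda x,y,z:lane(ray(d,240+x/8-.44,160+y/8-.44,z)).round(1)
print('plate front',f(126,322,.004),f(410,282,.004),'leadin',f(85,288,.012),f(452,238,.012),f(80,100,.012),f(408,55,.012),'legs outer front',f(58,224,.042),f(472,165,.042),'back',f(47,135,.042),f(462,80,.042))
E
```

```text
plate front [-62.9  63.9] [-62.1 -63.1] leadin [-46.2  80. ] [-45.9 -83.3] [36.8 71. ] [ 37.3 -75.6] legs outer front [-19.9  88.4] [-18.5 -92.4] back [19.1 87.9] [ 18.9 -93.5]
```

Emit:
move_arm(motion=[[[0.2, 0.025, 0], [0, 0, 0], 0.18], [[0.2, 0.025, 0], [0, 0, 0], 0.18], [[0.2, 0.025, 0], [0, 0, 0], 0.18], [[0.2, 0.025, 0], [0, 0, 0], 0.18], [[0.2, 0.025, 0], [0, 0, 0], 0.18], [[0.2, 0.02, 0], [0, 0, 0], 0.18], [[0, 0, 0], [0, 0, 0], 0.18]])

```text
time_s: 19.03
position: [0.5354, -0.2017, -0.0224]
tool_rot: [[0.989, 0.146, -0.004], [0.146, -0.989, 0.001], [-0.003, -0.001, -1.0]]
ft_force: [-0.9, 0.1, 2.0]
grip_width: 0.0505
```

```bash
python3 - <<'E'
from h import *
st();print(lane(readout.observe()['position']));d=imaging.get_image('top')
cv2.imwrite('pics/t15.png',cv2.resize(d['img'][160:235,240:320],None,fx=8,fy=8,interpolation=cv2.INTER_CUBIC))
d=imaging.get_image('side')
cv2.imwrite('pics/s15.png',cv2.resize(d['img'][130:210,190:300],None,fx=7,fy=7,interpolation=cv2.INTER_CUBIC))
E
```

```text
t 19.03 p [ 0.5354 -0.2017 -0.0224] yaw 8.41 F [-0.9  0.1  2. ] w 0.0505 q [-32.5  39.   87.   -0.1  54.2  49.2] tilt [-0.0034 -0.0014]
[-130.14955719   -4.78750026]
```

View pics/t15.png

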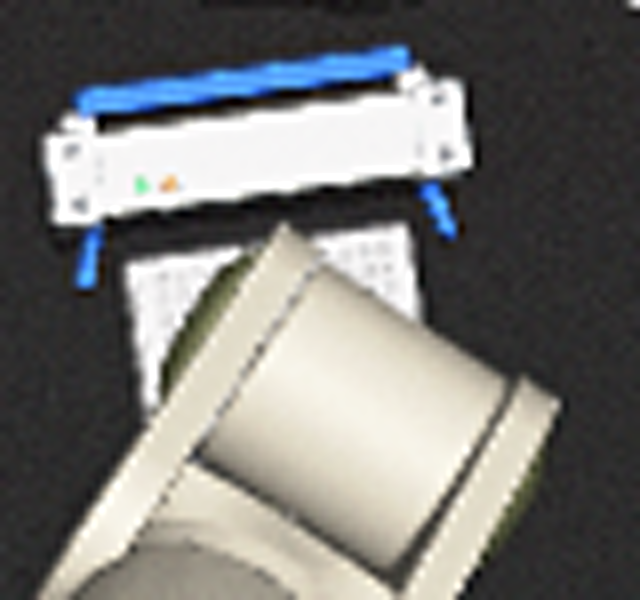

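View pics/s15.png

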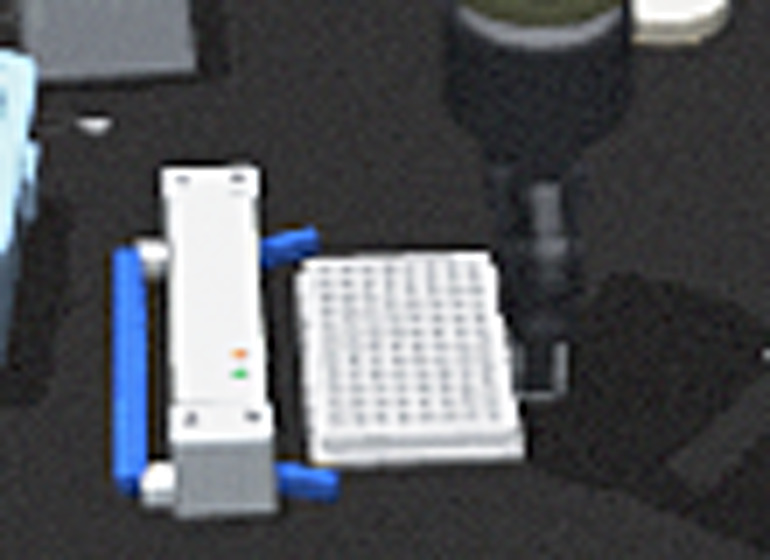

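Emit:
move_arm(motion=[[[0.2, 0, -0.04], [0, 0.002, 0], 0.18], [[0.2, 0, 0], [0, 0, 0], 0.18], [[0.2, 0, 0], [0, 0, 0], 0.18], [[0.2, 0, 0], [0, 0, 0], 0.18], [[0.2, 0, 0], [0, 0, 0], 0.18], [[0, 0, 0], [0, 0, 0], 0.18]])

```text
time_s: 19.63
position: [0.5566, -0.1984, -0.022]
tool_rot: [[0.989, 0.146, 0.001], [0.146, -0.989, 0.002], [0.001, -0.002, -1.0]]
ft_force: [0.6, -0.5, 0.7]
grip_width: 0.0506
```

```bash
python3 - <<'E'
from h import *
st();print(lane(readout.observe()['position']));d=imaging.get_image('top')
cv2.imwrite('pics/t16.png',cv2.resize(d['img'][160:235,240:320],None,fx=8,fy=8,interpolation=cv2.INTER_CUBIC))
d=imaging.get_image('side')
cv2.imwrite('pics/s16.png',cv2.resize(d['img'][130:210,190:300],None,fx=7,fy=7,interpolation=cv2.INTER_CUBIC))
E
```

```text
t 19.63 p [ 0.5566 -0.1984 -0.022 ] yaw 8.37 F [ 0.6 -0.5  0.7] w 0.0506 q [-31.1  40.2  83.9   0.2  55.9  50.4] tilt [ 0.001 -0.002]
[-108.73015369   -4.5470327 ]
```

View pics/t16.png

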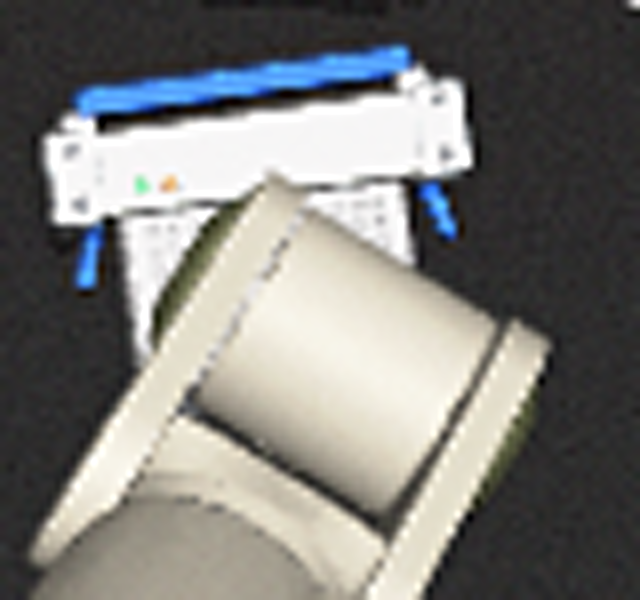

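View pics/s16.png

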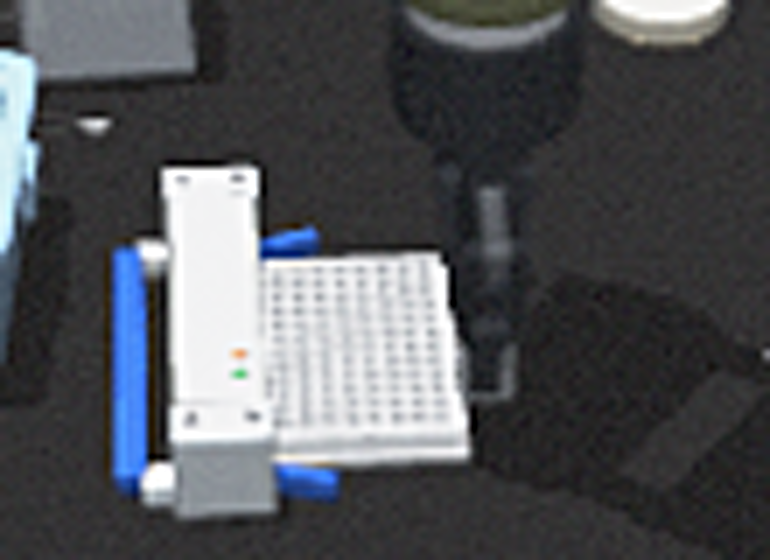

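Emit:
move_arm(motion=[[[0.2, 0, 0], [0, 0, 0], 0.18], [[0.2, 0, 0], [0, 0, 0], 0.18], [[0.2, 0, 0], [0, 0, 0], 0.18], [[0.2, 0, 0], [0, 0, 0], 0.18], [[0.2, 0, 0], [0, 0, 0], 0.18], [[0.2, 0, 0], [0, 0, 0], 0.18], [[0.2, 0, 0], [0, 0, 0], 0.18], [[0, 0, 0], [0, 0, 0], 0.18]])

```text
time_s: 20.4
position: [0.5862, -0.1938, -0.0221]
tool_rot: [[0.989, 0.145, -0.001], [0.145, -0.989, 0.003], [-0.0, -0.003, -1.0]]
ft_force: [-0.2, 0.1, 1.2]
grip_width: 0.0505
```

```bash
python3 - <<'E'
from h import *
st();print(lane(readout.observe()['position']));d=imaging.get_image('top')
cv2.imwrite('pics/t17.png',cv2.resize(d['img'][160:235,240:320],None,fx=8,fy=8,interpolation=cv2.INTER_CUBIC))
d=imaging.get_image('side')
cv2.imwrite('pics/s17.png',cv2.resize(d['img'][130:210,190:300],None,fx=7,fy=7,interpolation=cv2.INTER_CUBIC))
E
```

```text
t 20.4 p [ 0.5862 -0.1938 -0.0221] yaw 8.35 F [-0.2  0.1  1.2] w 0.0505 q [-29.3  42.1  79.2   0.1  58.8  52.3] tilt [-0.0003 -0.0028]
[-78.81702251  -4.3173964 ]
```

View pics/s17.png

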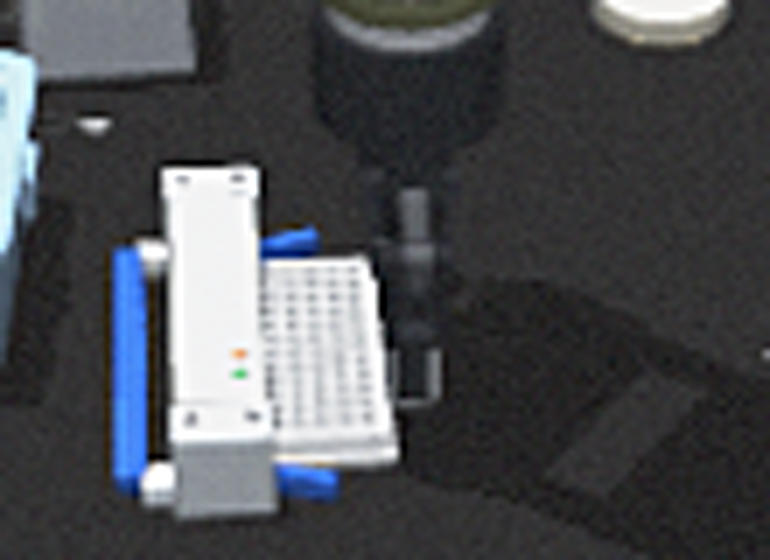

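Emit:
move_arm(motion=[[[0.2, 0, 0], [0, 0, 0], 0.18], [[0.2, 0, 0], [0, 0, 0], 0.18], [[0.1, 0, 0], [0, 0, 0], 0.18], [[0.08, 0, 0], [0, 0, 0], 0.18]])

```text
time_s: 20.83
position: [0.5974, -0.192, -0.0223]
tool_rot: [[0.989, 0.145, -0.002], [0.145, -0.989, 0.003], [-0.002, -0.004, -1.0]]
ft_force: [-0.5, -0.9, 1.1]
grip_width: 0.0506
```

Emit:
move_arm(motion=[[[0.06, 0, 0], [0, 0, 0], 0.18], [[0.06, 0, 0], [0, 0, 0], 0.18]])

```text
time_s: 21.0
position: [0.6, -0.1916, -0.0223]
tool_rot: [[0.989, 0.145, -0.002], [0.145, -0.989, 0.003], [-0.002, -0.004, -1.0]]
ft_force: [-0.8, -0.0, 0.5]
grip_width: 0.051
```

Emit:
move_arm(motion=[[[0.06, 0, 0], [0, 0, 0], 0.18]])

```text
time_s: 21.08
position: [0.6007, -0.1915, -0.0223]
tool_rot: [[0.989, 0.145, -0.004], [0.145, -0.989, 0.003], [-0.003, -0.004, -1.0]]
ft_force: [-8.1, -2.7, 5.0]
grip_width: 0.0506
```

```bash
python3 - <<'E'
from h import *
st();print(lane(readout.observe()['position']))
d=imaging.get_image('side')
cv2.imwrite('pics/s18.png',cv2.resize(d['img'][130:210,190:300],None,fx=7,fy=7,interpolation=cv2.INTER_CUBIC))
E
```

```text
t 21.08 p [ 0.6007 -0.1915 -0.0223] yaw 8.33 F [-8.1 -2.7  5. ] w 0.0506 q [-28.4  43.2  76.6   0.1  60.5  53.2] tilt [-0.0033 -0.0039]
[-64.05673341  -4.16528819]
```

View pics/s18.png

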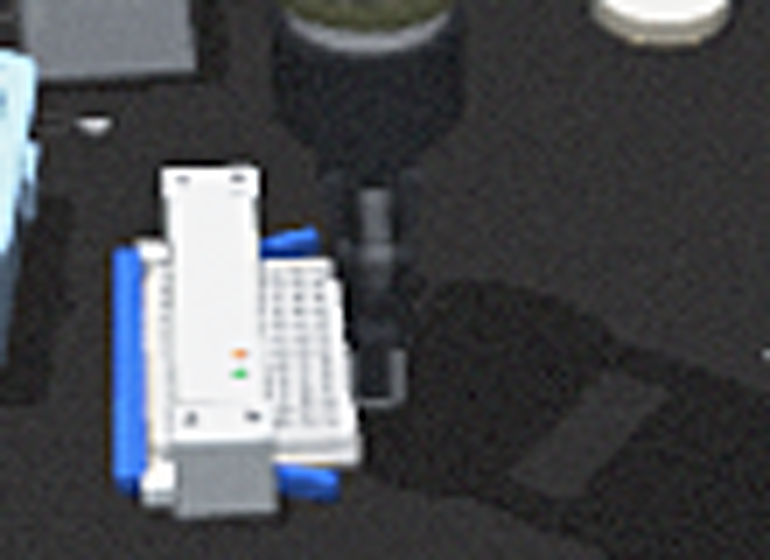

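Emit:
move_arm(motion=[[[0.05, 0, 0], [0, 0, 0], 0.18], [[0.05, 0, 0], [0, 0, 0], 0.18]])

```text
time_s: 21.3
position: [0.6005, -0.1915, -0.0223]
tool_rot: [[0.989, 0.145, -0.009], [0.145, -0.989, 0.004], [-0.009, -0.005, -1.0]]
ft_force: [-7.0, -1.6, 4.0]
grip_width: 0.0508
```

```bash
python3 - <<'E'
from h import *
st();print(lane(readout.observe()['position']))
E
```

```text
t 21.3 p [ 0.6005 -0.1915 -0.0223] yaw 8.35 F [-7.  -1.6  4. ] w 0.0508 q [-28.4  43.3  76.4  -0.1  60.9  53.3] tilt [-0.0088 -0.0049]
[-64.27074699  -4.15278691]
```

Emit:
move_arm(motion=[[[-0.1, 0, 0], [0, 0, 0], 0.18], [[-0.2, 0, 0], [0, 0, 0], 0.18], [[-0.5, 0, 0], [0, 0, 0], 0.18], [[-0.8, 0, 0], [0, 0, 0], 0.18], [[-0.8, 0, 0], [0, 0, 0], 0.18], [[-0.5, 0, -0.5], [0, 0, 0], 0.18], [[-0.5, 0, -1], [0, 0, 0], 0.18], [[-0.5, 0, -1], [0, 0, 0], 0.18], [[-0.8, 0, -1], [0, 0, 0], 0.18], [[-0.8, 0, -1], [0, 0, 0], 0.18], [[-0.8, 0, -1], [0, 0, 0], 0.18], [[0, 0, 0], [0, 0, 0], 0.18]])

```text
time_s: 22.3
position: [0.4704, -0.2099, 0.0913]
tool_rot: [[0.989, 0.145, -0.006], [0.145, -0.989, 0.005], [-0.005, -0.005, -1.0]]
ft_force: [1.0, -0.5, 0.2]
grip_width: 0.0502
```

```bash
python3 - <<'E'
from h import *
st();d=imaging.get_image('top')
c=d['img'][155:230,240:320];cv2.imwrite('pics/t19.png',cv2.resize(c,None,fx=8,fy=8,interpolation=cv2.INTER_CUBIC))
d=imaging.get_image('side')
cv2.imwrite('pics/s19.png',cv2.resize(d['img'][140:205,190:270],None,fx=9,fy=9,interpolation=cv2.INTER_CUBIC))
E
```

```text
t 22.3 p [ 0.4704 -0.2099  0.0913] yaw 8.36 F [ 1.  -0.5  0.2] w 0.0502 q [-37.2  25.5  89.9   0.   65.1  44.4] tilt [-0.0053 -0.0054]
```

View pics/t19.png

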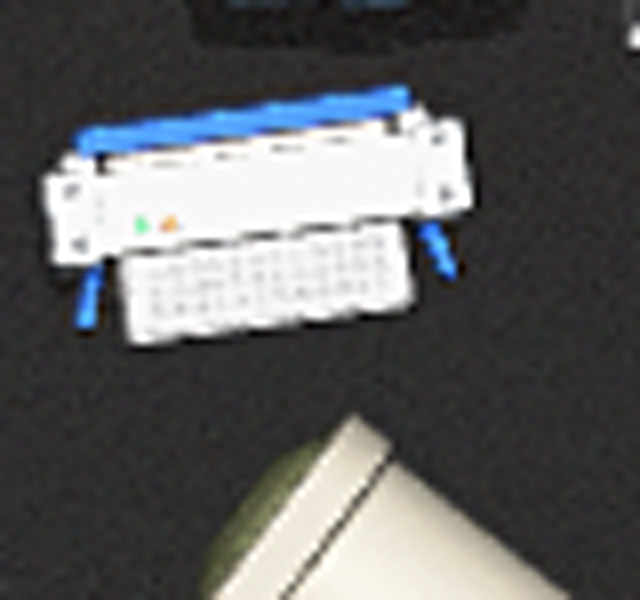

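View pics/s19.png

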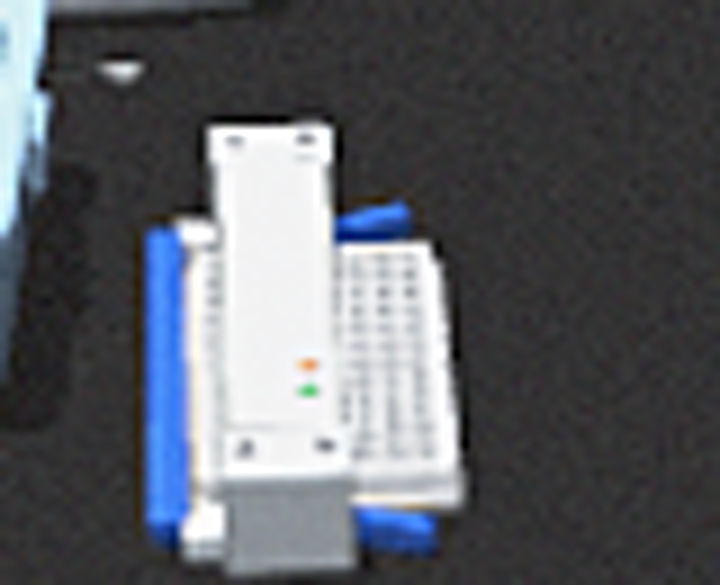

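```bash
python3 - <<'E'
from h import *
d=imaging.get_image('top')
f=lambda x,y,z:lane(ray(d,240+x/8-.44,155+y/8-.44,z)).round(1)
print('near corners',f(131,345,.004),f(413,303,.004),'rail near face ends',f(82,152,.012),f(408,106,.012))
im=d['img'].astype(int);m=np.zeros(im.shape[:2],bool);m[215:250,340:372]=1
print('petri',rect(d,(im.min(2)>110)&m,.016))
cv2.imwrite('pics/t20.png',d['img'])
a=cv2.imread('pics/top0.png');df=cv2.absdiff(a,d['img']).max(2)
df=cv2.medianBlur(df,5);df[235:]=0
n,l,s,c=cv2.connectedComponentsWithStats((df>40).astype(np.uint8));print(s[1:])
E
```

```text
near corners [-55.7  60.7] [-53.9 -65.6] rail near face ends [31.3 70.8] [ 32.4 -74.9]
petri [(array([ 486.1, -472.8]), array([62.9, 63. ], dtype=float32), 89.55, array([355., 231.]))]
[[255 170  32   7  87]
 [255 183  37  15 406]
 [262 203  57  32 803]]
```

View pics/t20.png

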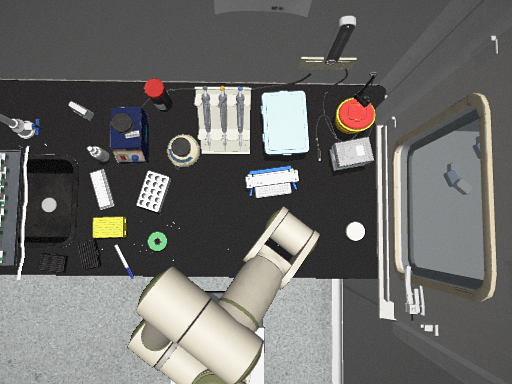

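```bash
python3 - <<'E'
from h import *
d=imaging.get_image('top');g=d['img'].astype(float).min(2);b=d['img'].astype(float)
def edge(img,cols,v0f,h,z,sgn):
    P=[]
    for u in cols:
        v0=v0f(u);vs=np.arange(int(v0-h),int(v0+h)+1);p=img[vs,u]
        k=np.diff(p)*sgn;k[k<0]=0
        if k.sum()<40: continue
        P.append(lane(ray(d,u,(k*(vs[:-1]+.5)).sum()/k.sum(),z)))
    P=np.array(P);c=np.polyfit(P[:,1],P[:,0],1);r=P[:,0]-np.polyval(c,P[:,1]);k=abs(r)<2*r.std()+.1
    c=np.polyfit(P[k,1],P[k,0],1);return 'ang',-np.degrees(np.arctan(c[0])).round(2),'x0',c[1].round(2),'rms',r[k].std().round(2),k.sum()
l=lambda x1,y1,x2,y2:(lambda u:155+(y1+(y2-y1)*(((u-240)*8-x1)/(x2-x1)))/8)
print('near edge',edge(g,range(259,290),l(131,345,413,303),2.5,.004,-1))
bl=b[...,0]-b[...,2]
print('rail back',edge(bl,range(252,289),l(80,130,408,88),2.5,.012,1))
d0=cv2.imread('pics/top0.png').astype(float);bl0=d0[...,0]-d0[...,2]
print('rail near (start pic)',edge(bl0,range(254,288),l(82,152,408,106),2.5,.012,-1))
print('beam front (start)',edge(d0.min(2),range(255,289),l(110,255,412,214),3,.041,-1))
E
```

```text
near edge ('ang', np.float64(0.04), 'x0', np.float64(-54.74), 'rms', np.float64(0.58), np.int64(31))
rail back ('ang', np.float64(0.22), 'x0', np.float64(41.96), 'rms', np.float64(0.4), np.int64(37))
rail near (start pic) ('ang', np.float64(0.12), 'x0', np.float64(29.07), 'rms', np.float64(0.47), np.int64(33))
beam front (start) ('ang', np.float64(0.23), 'x0', np.float64(-18.82), 'rms', np.float64(0.57), np.int64(34))
```

```bash
python3 -c "
from h import *
st();print(job.close_job())"
```

```text
t 22.5 p [ 0.4713 -0.2087  0.0871] yaw 8.42 F [-0.3 -0.7  0.3] w 0.0504 q [-37.1  25.9  89.9   0.   64.9  44.5] tilt [-0.0093 -0.01  ]
the job is handed in; nothing more can be done
None
```

The plate is seated against the stop rail, and I handed the job in at 22.5 s of the 72 s allowed.

**How it went:** I pushed the plate's right short end with the two half-open fingers. That moved it sideways onto the lane and turned it square to the bridge. Then I pushed its near long side between the lead-ins and under the beam until the push force stopped at about 8 N. After that I backed the fingers off and lifted them clear.

**Last checks:**
- **Seating:** the plate's near edge measures 83.8 mm before the rail's near face, against a plate depth of 84 to 85 mm. Its edge is parallel to the rail within about 0.1°.
- **Centring:** the plate is within about 0.5 mm of the bridge's middle.
- **Other objects:** the petri dish is where it was. A before-and-after comparison of the top picture showed no changes except at the plate and bridge. The comparison skipped the front of the worktop, so I checked the tape only by eye in the last picture, where it looked unmoved. I saw no sign of the robot touching the bridge.

**What disagreed:**
- **Fingertip height:** with the gripper half open, the tips were about 25 mm higher than I expected from the TCP reading, so my first push went over the plate without moving it. I found the true height by lowering the fingers to the worktop, which read about 27 N. That reading came from the fingers pressing the bare worktop, and it was the largest force I saw.
- **Plate corners:** reading the plate's corners by eye suggested a skew of about 0.4°, but the finer line fit did not bear this out.

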